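# Lock the drill jig's strap with its headed pin

## Robot

A 7-joint arm with a two-finger parallel gripper is mounted at the origin on a cart in front of the work surface, level with it; the furniture and walls round the work are solid. World frame = base frame: x ahead of the robot, y to its left, z up, the work surface at z = 0. Lengths are in mm, angles in rad, forces in N, time in s.
With the tool pointing down it reaches from about 400 to 875 mm from the base axis. Payload 4.4 kg.
Tool frame: the origin (TCP) lies on the centre line of the jaws, within the pads' length; the fingertips stand ctrl.nose_length ahead of it and the grasp point (between the pads) lies 6 mm ahead of it (ctrl.nose_length is the distance from the TCP to the fingertips, in mm); z points along the fingers, y is the direction in which the jaws open and shut (so a half turn about z gives the same grasp; the last joint's range is limited). The gripper opens to 85 mm and grips with 20 to 120 N. Pads are 22 mm wide; open, the fingers measure 114 mm over their backs; the gripper's body (76 mm by 85 mm) begins 54 mm behind the grasp point. The pads swing forward as they close: fully open they stand 13 mm farther back than shut.
Start: joints at [-1.347, 0.628, 0.038, 1.517, -0.027, 0.996, -0.02], TCP at [185.72, 622.917, 219.313] pointing down, gripper open.
Joint ranges: [-3.06, 3.06], [-0.37, 2.12], [-1.25, 1.32], [0.18, 2.47], [-1.1, 4.24], [0.23, 1.98], [-2.94, 2.94]. Speed limits (rad/s): [2.57, 2.57, 3.14, 3.14, 3.14, 3.14, 3.14].

## Interface

Orientations are given as [roll, pitch, yaw] about the fixed x, y, z axes, in that order (R = Rz(yaw) Ry(pitch) Rx(roll)).
In Python, from cell import ctrl, vision gives the robot as it stands. The module is installed in compiled form; this text tells all that it offers.
- The arm moves only by the shell command python3 -m inch 'ROWS'. ROWS is a JSON object of lists of equal length, an entry for each row: "travel": the shift along the tool's x, y, z in cm, a list of three; "twist": the turn about the tool's z in degrees; "fingers": the finger opening in cm, from 0 to 8.54. A call has exactly 10 rows; each row is the pose to reach, as a shift and turn from the pose commanded when the call began, along the tool's axes at that moment; what a row does not reach only later rows make up. A row lasts 1/12 s, in which the tool goes at most 41.7 mm and 7.16 degrees, less where a joint would pass 70% of its speed; a pose out of reach is approached as far as the arm can. A call with a gripper value outside its range is refused whole. The fingers move at their own pace and stop on an object; the grip force is fixed at half the most. Time passes only in rows, so rows that repeat a pose let the fingers close, or fill a call up. It gives the time, the measured TCP pose, the force and the opening at its end, in the units of the state.
- ctrl.read_state(): the state, without advancing time (a new reading comes with each control period).
- vision.get_image(name): name is "side" or "top"; returns a dict with "frame" (384x512x3 uint8, red, green, blue), "fx", "fy", "cx", "cy" (pixels), "position" and "orientation" of the camera in the world. Camera axes: x right, y down, z forward; pixel columns grow to the right and rows downward; lengths in mm; the calibration is good to about 2 mm. A picture is of the moment at which its call begins. There is no depth.
- ctrl.finish_job(): hands the job in, once; it reports no verdict.
The state is a dict: "clock": time; "qpos": joint angles; "qd": joint speeds; "tau": joint torques, N m; "eef_pos": TCP position; "tool_rot": TCP orientation; "force": force on the tool from outside, world axes, zero at the start; "torque": the same for the moment, N m; "width": finger opening in mm.
Only numpy, scipy, OpenCV 4.12 (cv2) and the standard library are available. Lean on these libraries where they do the work, as an engineer would, in place of code of your own. Each camera call takes 0.05 s, during which the arm holds its last target.

## Task

Close the sloping drill jig: swing its blue strap up the slope fully home into the steel fork, then take the red-knobbed pin from its grey stand and push it through fork and strap until its flange sits down on the fork, and let go. Leave the flux bottle, the solder reel and the tape roll where they stand.

Things in the scene. Friction and masses are not known exactly. Their poses are not given: they have to be found in the camera images.
- strap (a joint): Angle (rad) of the blue strap about strap_pivot. 0 = home against its stop in the fork, strap and fork holes in line; it grows to at most 1.1 as the strap swings out, down the slope, towards the robot side. The strap moves in a plane parallel to the sloping face. Its stiff hinge (about 0.16 N m: 2 to 4 N at the knob) keeps it where it is left.
- strap_pivot (a point): Centre of the strap's hinge, level with the strap's upper face. Axes as for fork_hole; the hinge axis is z. At joint 0 the strap points along -y, at angle q along (-sin q, -cos q, 0). Strap 10 mm thick, 30 mm wide, 180 mm from pivot to end. A bolt head stands 9 mm over it.
- strap_knob (a point): Middle of the grip of the black round knob standing on the strap 75 mm from the pivot: 20 mm in diameter, 38 mm tall. Its top lies 22 mm above this point along z, its underside 16 mm below, the strap's upper face 26 mm below. z is square to the sloping face, y runs along the strap from its end to the pivot.
- fork_hole (a point): Centre of the hole's mouth on top of the steel fork. x points up the slope, y from fork to strap pivot (160 mm apart), z out of the hole, square to the sloping face: 30 degrees from vertical, leaning to the robot side. Along -z: upper tine 0 to 10 mm, strap gap to 22, lower tine to 32, jig face at 54 mm. Hole 16.5 mm (17 in the strap), 2 mm chamfers. Top 44 mm in y, -20 to +30 mm in x.
- pin_knob (a point): Grip point on the axis of the loose headed pin (90 mm long, about 120 g); z runs from tip to knob. Red round knob 22 mm in diameter from -22 to +18 mm in z, steel flange 28 mm across from -27 to -22, shank 14 mm from -72 to -27, its last 10 mm tapering to a 5 mm tip. It starts upright in the stand. Seated in the fork, this point lies 27 mm out of fork_hole along z.
- pin_seat (a point): Centre of the underside of the pin's flange; axes as for pin_knob.
- pin_stand: Grey block 70x70x55 mm, fixed, origin at the centre of its underside on the worktop; the pin stands in a 17 mm vertical hole at its centre, flange on its top, shank 45 mm deep.
- jig: The fixed drill jig: dark base, grey sloping face, steel fork on its right half, strap hinge on its left half. Base 150 mm deep, 250 mm wide; about 165 mm tall at the strap's knob. Origin at the centre of its underside, x towards its back, y to its left.
- flux_bottle: Bystander: small cream bottle with an orange nozzle, 30 mm wide and 86 mm tall, loose; origin under its centre.
- solder_reel: Bystander: blue and red reel lying flat, 52 mm across, 18 mm tall, loose; origin under its centre.
- tape_roll: Bystander: orange roll of tape lying flat, 66 mm across, 13 mm tall, loose; origin under its centre.
- plunger (a joint): Brass spring plunger in the fork's web, 0 out, up to 0.005 m pressed in along fork_hole x, 5 mm below the hole's mouth. It stands about 4 mm into the empty hole from +x and presses on the pin with about 3 to 6 N, so the pin does not drop home by itself: it takes a push of some 3 to 8 N along -z of fork_hole.
- microscope: Tall white microscope stand left of the work, fixed; keep clear. From its pillar (60 mm in +x, 67 mm in +y of this origin; up to 415 mm high) two round bars at 197 and 275 mm height run along -y, 74 mm in +x of the origin, to an end block that spans -320 to -505 mm in y, +45 to +100 mm in x, 115 to 310 mm in height. Its base reaches -45 mm in y.

How it is judged:
By the outcome, as a careful person would: the job done as asked, in the order asked, and still so for the second after the job is handed in, with the robot touching nothing.
It also fails if it takes over 64 s, if anything falls off the work surface, if the arm or the gripper's body presses on something with over 40 N, if the wrist force passes 120 N, or if a joint passes its speed limit or range.

## Working session

There is one attempt and no reset: what is moved stays moved. The work goes in short steps, Python scripts to look and compute and a shell command to move; the robot and the scene stay as the last step left them, time stands still between calls to the robot, and variables do not carry over. Pictures are saved under pics/ and viewed, and the job is handed in when it is done.

```bash
mkdir -p pics; ls; cat > h.py <<'E'
from cell import ctrl, vision
import numpy as np, cv2
from scipy.spatial.transform import Rotation as R
E
python3 - <<'E'
from h import *
s=ctrl.read_state(); print(s, ctrl.nose_length)
for n in ("top","side"):
    im=vision.get_image(n); cv2.imwrite(f"pics/{n}0.png",im["frame"][:,:,::-1])
    print(n,{k:v for k,v in im.items() if k!="frame"})
    np.save(n+"0.npy",im,allow_pickle=True)
E
```

```text
pics
{'clock': 0.0, 'qpos': array([-1.34680271,  0.62931591,  0.03842575,  1.51836384, -0.02701438,
        0.99627632, -0.01998212]), 'qd': array([ 6.06787151e-05,  3.66481830e-04, -1.36225348e-03, -1.92598347e-03,
       -9.44564255e-04, -4.32511434e-04, -1.35863974e-03]), 'tau': array([-1.00498615e-03, -5.63392925e+01,  1.22600745e+00, -1.93447459e+01,
        1.10535248e-02,  1.05641133e-02,  1.24729138e-05]), 'eef_pos': array([185.51774046, 622.30101574, 218.40970515]), 'tool_rot': array([-3.13974646e+00,  9.73050330e-07,  2.85182229e+00]), 'force': array([-0.02576119, -0.21846964, -0.01601057]), 'torque': array([ 0.09000251, -0.01020213,  0.00472397]), 'width': 85.61738208394169} 25.0
top {'fx': 429.41519545602875, 'fy': 429.41519545602875, 'cx': 256.2776720042809, 'cy': 193.846650906461, 'position': array([ 364.14510532,   27.27874333, 1386.67293891]), 'orientation': array([-3.00951934e+00, -2.58771343e-03, -1.55313692e+00])}
side {'fx': 433.3141566992012, 'fy': 433.3141566992012, 'cx': 253.8215118540841, 'cy': 188.6807120982778, 'position': array([471.98572951, 893.31110149, 842.20093698]), 'orientation': array([-2.28653061e+00,  2.58371730e-04, -3.06922052e+00])}
```

```bash
python3 - <<'E'
import cv2
for n in ("top","side"):
    a=cv2.imread(f"pics/{n}0.png"); cv2.imwrite(f"pics/{n}0b.png",cv2.resize(a,(800,600),interpolation=cv2.INTER_CUBIC))
E
```

```text
(no output)
```

View pics/top0b.png

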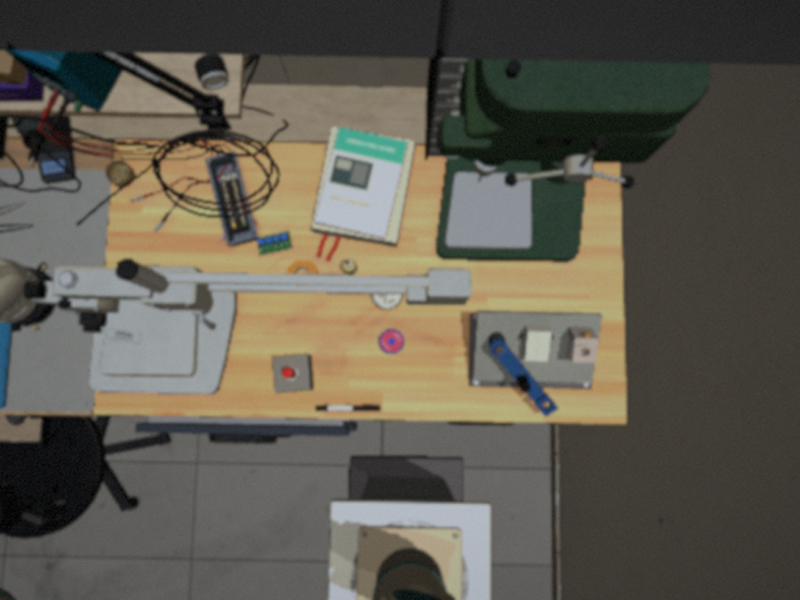

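View pics/side0b.png

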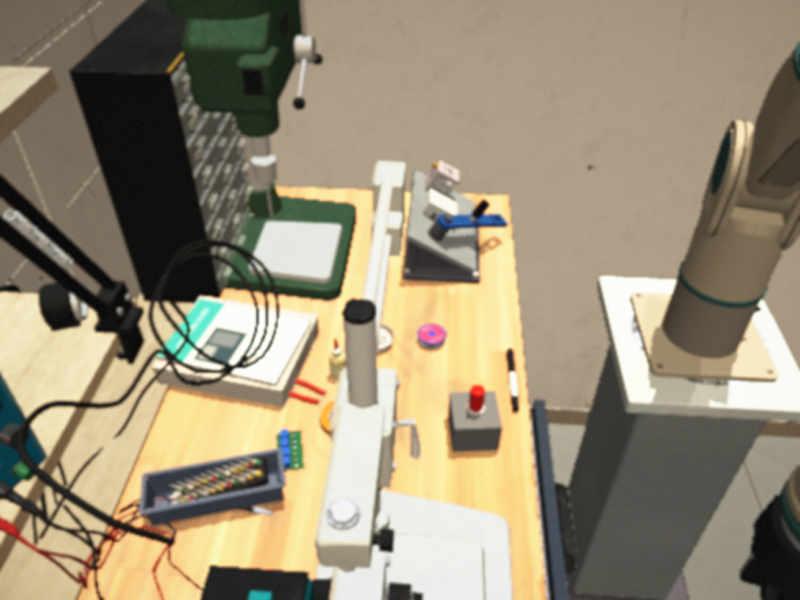

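```bash
cat >> h.py <<'E'
def cam(im):
    return R.from_euler('xyz',im['orientation']).as_matrix(), np.array(im['position'])
def proj(im,P):
    M,c=cam(im); p=(np.atleast_2d(P)-c)@M; return np.c_[im['cx']+im['fx']*p[:,0]/p[:,2], im['cy']+im['fy']*p[:,1]/p[:,2]]
def ray(im,uv):
    M,c=cam(im); u,v=uv; d=M@np.array([(u-im['cx'])/im['fx'],(v-im['cy'])/im['fy'],1]); return c,d/np.linalg.norm(d)
def onz(im,uv,z):
    c,d=ray(im,uv); return c+d*(z-c[2])/d[2]
def tri(ims,uvs):
    A=np.zeros((3,3));b=np.zeros(3)
    for im,uv in zip(ims,uvs):
        c,d=ray(im,uv);N=np.eye(3)-np.outer(d,d);A+=N;b+=N@c
    P=np.linalg.solve(A,b); return P,[proj(im,P)[0]-uv for im,uv in zip(ims,uvs)]
def load(n): return np.load(n+".npy",allow_pickle=True).item()
def snap(tag,names=("top","side")):
    o=[]
    for n in names:
        im=vision.get_image(n); np.save(n+tag+".npy",im,allow_pickle=True); o.append(im)
    return o
def crop(im,x0,y0,x1,y1,k,f):
    a=im['frame'][y0:y1,x0:x1,::-1]; cv2.imwrite('pics/'+f,cv2.resize(a,None,fx=k,fy=k,interpolation=cv2.INTER_CUBIC))
E
python3 - <<'E'
from h import *
t,s=load('top0'),load('side0')
for P in ([0,0,0],[185,622,219]): print(proj(t,P),proj(s,P))
crop(t,290,190,400,280,7,'tj.png'); crop(t,160,210,280,290,6,'tp.png')
crop(s,245,90,345,190,6,'sj.png'); crop(s,190,195,340,300,5,'sp.png')
E
```

```text
[[261.86317769 369.93652623]] [[447.352015   215.12989617]]
[[ 28.71868158 315.31758853]] [[475.778237   410.82407099]]
```

View pics/tj.png

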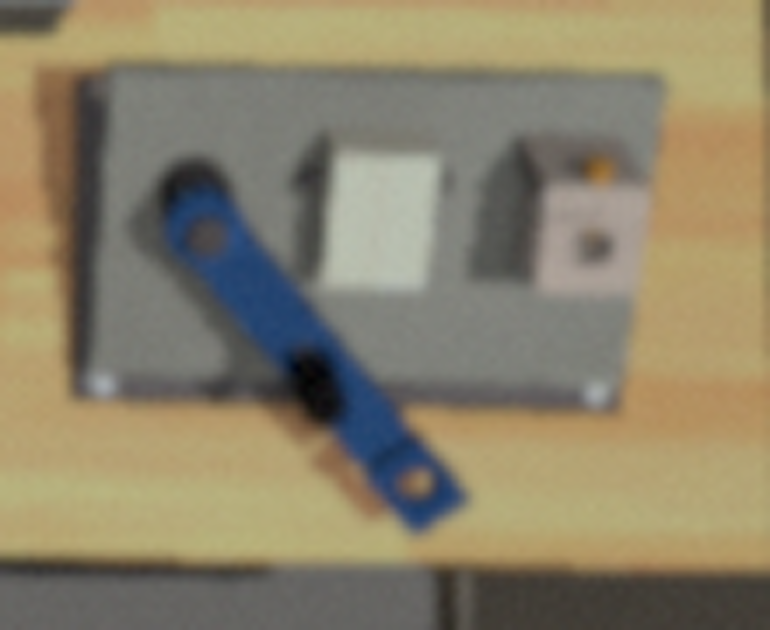

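View pics/sj.png

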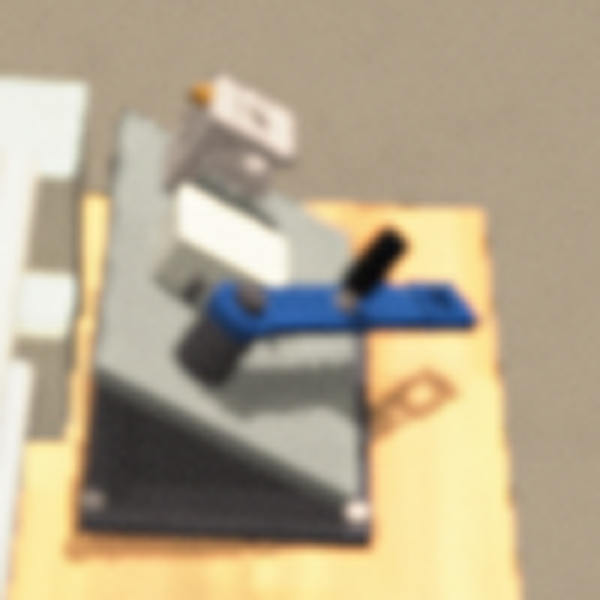

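View pics/tp.png

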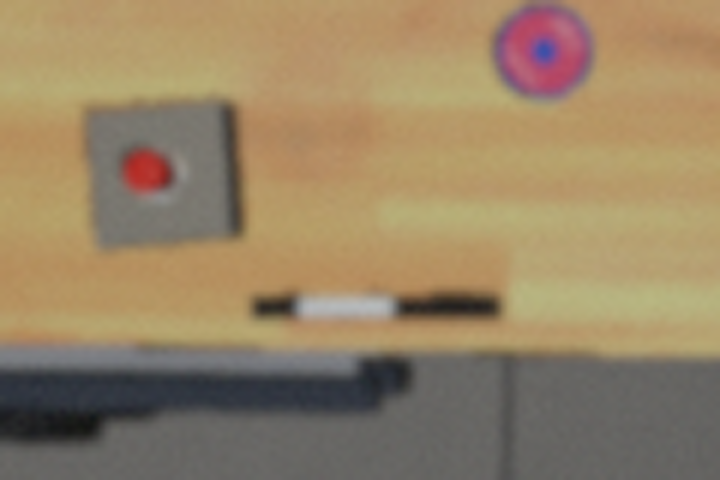

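View pics/sp.png

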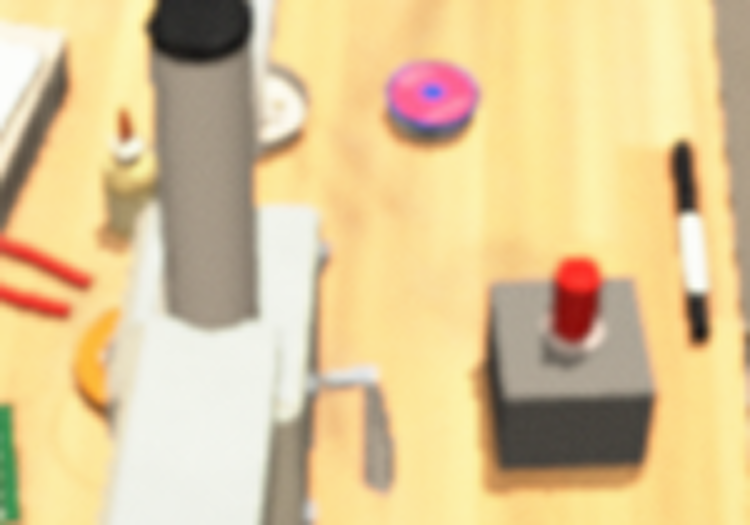

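```bash
python3 - <<'E'
from h import *
t=load('top0')
crop(t,0,254,140,384,5,'g.png')
print(proj(t,[[0,0,300],[90,300,600],[185,622,400],[185,622,195]]))
E
```

```text
[[263.80091467 404.33239504]
 [ 94.8499313  407.75769869]
 [-13.85343472 327.42991062]
 [ 33.37260953 313.99348536]]
```

View pics/g.png

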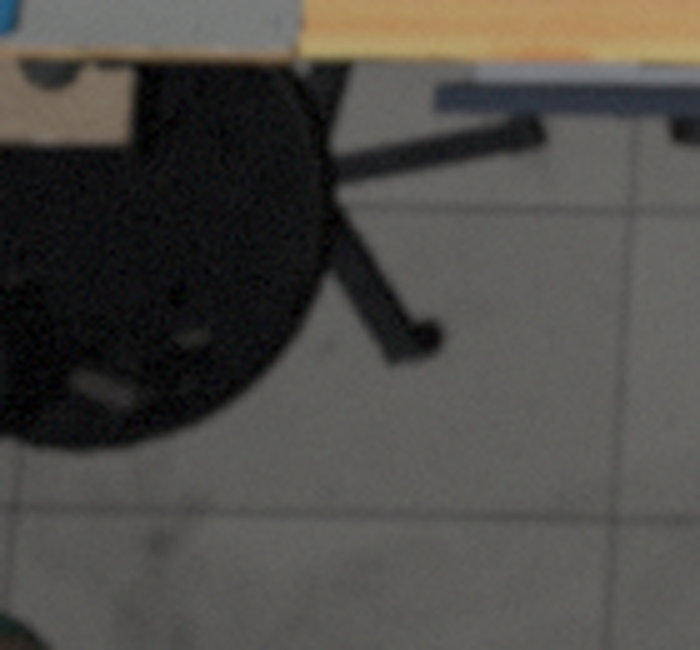

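```bash
cat > fit.py <<'E'
from h import *
from scipy.optimize import least_squares
def frame(p):
    return R.from_euler('z',p[3])*R.from_euler('y',-np.pi/6)
def pts(p):
    F=frame(p).as_matrix(); o=np.array(p[:3]); q=p[4]
    piv=o+F@[0,160,-11]; d=np.array([-np.sin(q),-np.cos(q),0])
    return dict(fork=o,piv=piv,bolt=piv+F@[0,0,9],shole=piv+F@(160*d),ktop=piv+F@(75*d+[0,0,48]),kbase=piv+F@(75*d+[0,0,10]),knob=piv+F@(75*d+[0,0,26]))
E
python3 - <<'E'
from fit import *
t,s=load('top0'),load('side0')
T=dict(bolt=(319.7,223.7),shole=(349.7,258.9),fork=(374.9,225.1))
S=dict(bolt=(286.7,139.5),shole=(318.3,139.7),fork=(288.7,109.7),ktop=(310,130))
for k in T: P,e=tri([t,s],[T[k],S[k]]); print(k,P.round(1),np.round(e,1).tolist())
def f(p):
    m=pts(p); return np.concatenate([proj(t,m[k])[0]-T[k] for k in T]+[proj(s,m[k])[0]-S[k] for k in S])
r=least_squares(f,[450,-250,150,0,.7]); print(r.x.round(3),f(r.x).round(1)); np.save('jig.npy',r.x)
for k,v in pts(r.x).items(): print(k,v.round(1), proj(t,v).round(1),proj(s,v).round(1))
print('pin',onz(t,(183.7,238.3),100),onz(s,(305.8,249.4),100)); print(tri([t,s],[(183.7,238.3),(305.8,249.4)]))
print('stand',onz(t,(187.3,239),55))
for c in [(90,107),(230,103),(236,238),(102,247)]: print(onz(t,(160+c[0]/6,210+c[1]/6),55).round(1))
# microscope end block top corners (native from 800 img) at z=310
for c in [(427,270),(470,270),(470,300),(427,300)]: print('blk',onz(t,(c[0]*.64,c[1]*.64),310).round(0))
E
```

```text
bolt [ 449.7 -162.1  118.5] [[0.1, -0.9], [0.9, 0.1]]
shole [ 347.4 -263.9   53. ] [[0.1, -0.8], [0.8, 0.1]]
fork [ 447.1 -323.8  122.8] [[0.0, -0.5], [0.5, 0.1]]
[ 4.46917e+02 -3.22860e+02  1.21284e+02 -1.60000e-02  8.65000e-01] [ 0.4 -1.2  0.3 -1.  -0.4 -0.4  0.6 -0.3  0.6  0.5  0.5  0.6  1.  -0.4]
fork [ 446.9 -322.9  121.3] [[374.5 224.7]] [[289.2 110.3]]
piv [ 455.  -163.   111.8] [[319.7 221.2]] [[285.6 141.3]]
bolt [ 450.5 -162.9  119.6] [[320.1 222.5]] [[287.3 139.2]]
shole [ 347.8 -265.    50.8] [[350.  257.9]] [[318.9 140.2]]
ktop [ 380.8 -210.4  124.8] [[336.7 246.6]] [[311.  129.6]]
kbase [ 399.8 -210.7   91.9] [[334.7 240.3]] [[303.8 138.5]]
knob [ 391.8 -210.6  105.7] [[335.5 242.9]] [[306.8 134.8]]
pin [397.5834005  240.88201779 100.        ] [402.31042775 241.07281016 100.        ]
(array([399.92399971, 240.73510756,  99.29647773]), [array([ 0.11948164, -0.78072694]), array([1.03789625, 0.15143801])])
stand [396.80261749 237.17093117  55.        ]
[430.5 276.5  55. ]
[433.8 204.5  55. ]
[364.9 198.9  55. ]
[359.1 267.4  55. ]
blk [562. -15. 310.]
blk [563. -85. 310.]
blk [514. -86. 310.]
blk [513. -16. 310.]
```

```bash
cat > w.py <<'E'
import sys
from h import *
# usage: w.py x y z [yaw]  -> travel cm and twist deg from measured pose
s=ctrl.read_state(); M=R.from_euler('xyz',s['tool_rot']).as_matrix()
a=[float(v) for v in sys.argv[1:]]
print('t',round(s['clock'],2),'pos',s['eef_pos'].round(1),'rot',s['tool_rot'].round(3),'F',s['force'].round(1),'w',round(s['width'],1))
if len(a)>2:
    print('travel',(M.T@(np.array(a[:3])-s['eef_pos'])/10).round(2))
    if len(a)>3: print('twist',round(-np.degrees((a[3]-s['tool_rot'][2]+np.pi)%(2*np.pi)-np.pi),2))
E
python3 w.py 400 300 240 3.126
```

```text
t 0.1 pos [185.5 622.4 218.5] rot [-3.14  -0.     2.852] F [ 1.1 -0.4 -0.2] w 85.2
travel [-29.76 -24.77  -2.11]
twist -15.71
```

```bash
python3 -m inch '{"travel":[[-2,-1.6,-1],[-5,-4,-2],[-8,-6.6,-2.1],[-11,-9.1,-2.1],[-14,-11.7,-2.1],[-17,-14.2,-2.1],[-20,-16.7,-2.1],[-23,-19.2,-2.1],[-26.5,-22,-2.1],[-29.8,-24.8,-2.1]],"twist":[-1,-3,-5,-7,-9,-11,-13,-15,-15.7,-15.7],"fingers":[8.5,6,4,2,0,0,0,0,0,0]}'; python3 w.py 420 0 240 3.126
```

```text
clock: 0.93
eef_pos: [398.4, 302.4, 240.2]
tool_rot: [-3.142, -0.0, 3.127]
force: [1.3, -0.4, -0.4]
width: 0.1
t 0.93 pos [398.4 302.4 240.2] rot [-3.142 -0.     3.127] F [ 1.3 -0.4 -0.4] w 0.1
travel [-2.60e+00 -3.02e+01  2.00e-02]
twist 0.05
```

```bash
python3 -m inch '{"travel":[[-0.3,-3,0],[-0.6,-6,0],[-0.9,-9,0],[-1.2,-12,0],[-1.5,-15.5,0],[-1.8,-19,0],[-2.1,-22.5,0],[-2.4,-26,0],[-2.6,-29.5,0],[-2.6,-33,0]],"twist":[0,0,0,0,0,0,0,0,0,0],"fingers":[0,0,0,0,0,0,0,0,0,0]}'; python3 w.py 352 -218 200 3.126
```

```text
clock: 1.77
eef_pos: [418.5, -28.0, 240.3]
tool_rot: [3.142, 0.0, 3.126]
force: [0.5, -0.1, 0.2]
width: -0.2
t 1.77 pos [418.5 -28.  240.3] rot [3.142 0.    3.126] F [ 0.5 -0.1  0.2] w -0.2
travel [  6.36 -19.1    4.03]
twist -0.01
```

```bash
python3 -m inch '{"travel":[[0.6,-2.5,0],[1.4,-5,0],[2.2,-7.5,0.5],[3,-10,1],[3.8,-12.5,1.5],[4.6,-15,2],[5.4,-17,3],[6.2,-19,4],[6.4,-19.1,4],[6.4,-19.1,4]],"twist":[0,0,0,0,0,0,0,0,0,0],"fingers":[0,0,0,0,0,0,0,0,0,0]}'; python3 w.py 352 -218 130 3.126; python3 - <<'E'
from h import *
t,s=snap('1'); crop(t,270,170,400,280,6,'t1.png'); crop(s,245,70,395,190,5,'s1.png')
st=ctrl.read_state(); p=st['eef_pos']+[0,0,-25]; print(proj(t,p),proj(s,p))
E
```

```text
clock: 2.6
eef_pos: [350.2, -216.9, 199.8]
tool_rot: [3.141, -0.002, 3.122]
force: [0.1, -0.4, 0.2]
width: -0.0
t 2.6 pos [ 350.2 -216.9  199.8] rot [ 3.141e+00 -2.000e-03  3.122e+00] F [ 0.1 -0.4  0.2] w -0.0
travel [-0.19 -0.11  6.97]
twist -0.2
[[342.0450035  256.87805344]] [[322.35442858 114.42028643]]
```

View pics/t1.png

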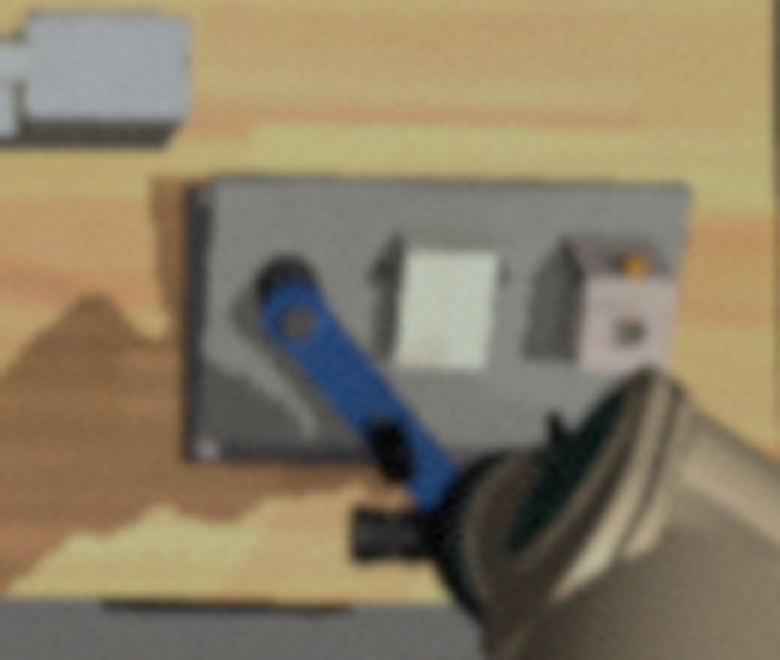

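View pics/s1.png

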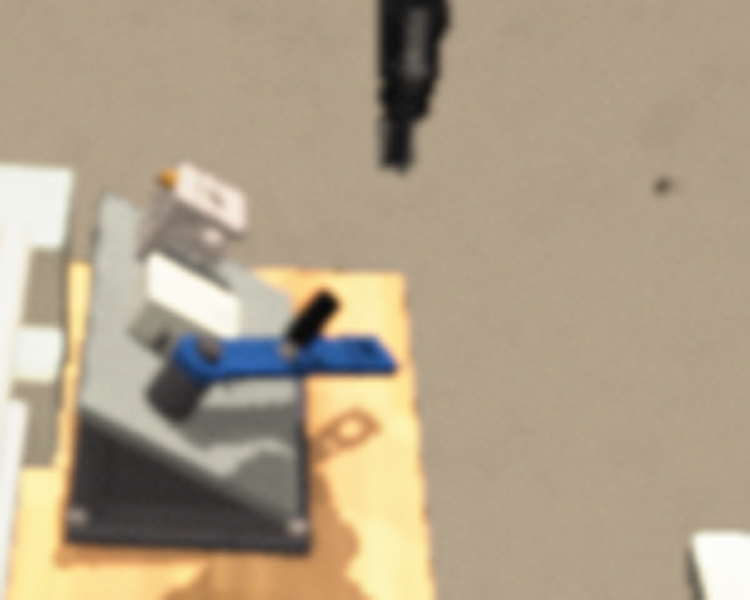

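```bash
python3 - <<'E'
from h import *
t,s=load('top1'),load('side1')
p=ctrl.read_state()['eef_pos']
for d in (-25,0,50,100,150): print(d,proj(t,p+[0,0,d]).round(1),proj(s,p+[0,0,d]).round(1))
crop(s,290,50,360,130,7,'s1c.png')
E
```

```text
-25 [[342.  256.9]] [[322.4 114.4]]
0 [[343.9 257. ]] [[323.3 106.9]]
50 [[347.8 257.3]] [[325.1  91.3]]
100 [[352.1 257.6]] [[327.1  74.7]]
150 [[356.7 257.9]] [[329.2  57.3]]
```

View pics/s1c.png

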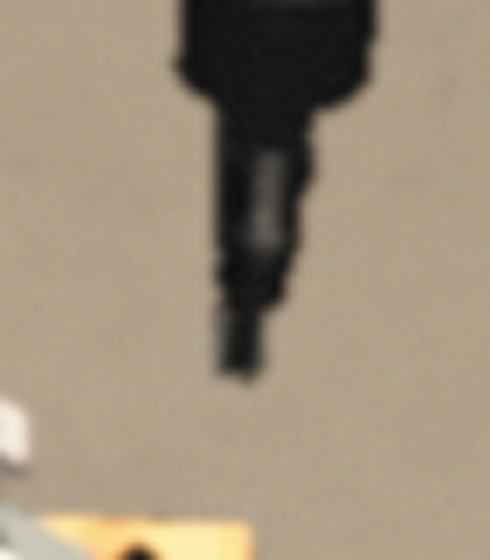

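```bash
python3 - <<'E'
from h import *
s=load('side1')
for z in (175,185,195,205): print(onz(s,(324.3,104),z).round(1), onz(s,(322,103.5),z).round(1))
E
```

```text
[ 343.1 -276.9  175. ] [ 349.9 -279.4  175. ]
[ 345.1 -259.4  185. ] [ 351.8 -261.8  185. ]
[ 347.  -241.8  195. ] [ 353.6 -244.2  195. ]
[ 348.9 -224.3  205. ] [ 355.4 -226.7  205. ]
```

```bash
python3 - <<'E'
from h import *
t=load('top1'); crop(t,310,230,400,300,8,'t1c.png')
E
```

```text
(no output)
```

View pics/t1c.png

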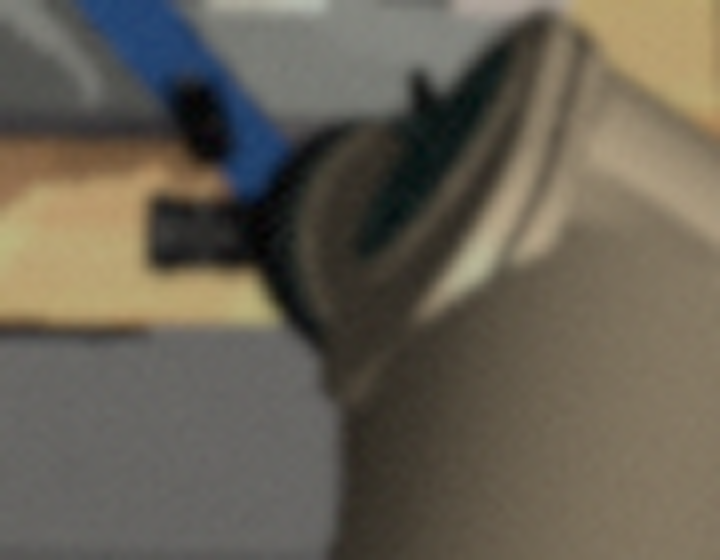

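```bash
python3 - <<'E'
from h import *
t,s=load('top0'),load('side0')
print('side FL',onz(s,(306.7,180.8),0),'BL',onz(s,(258.3,178),0))
print('top FL',onz(t,(290+75/7,190+398/7),0),'BL',onz(t,(290+78/7,190+72/7),0))
# table far (right) edge corner & front edge
print('table corner front-right: side',onz(s,(510*.64,197*.64),0),'top',onz(t,(625*.64,423*.64),0))
E
```

```text
side FL [ 385.31215224 -120.44474469    0.        ] BL [ 532.20850154 -123.1612943     0.        ]
top FL [ 379.54795391 -118.51944117    0.        ] BL [ 529.90124787 -119.30761897    0.        ]
table corner front-right: side [ 309.61335001 -429.23322526    0.        ] top [ 309.70873919 -435.0481932     0.        ]
```

```bash
python3 - <<'E'
from h import *
s=load('side1'); b=load('side0')
d=np.abs(s['frame'].astype(int)-b['frame']).sum(2); sub=d[95:135,310:345]
for r in range(0,40,1): print(95+r,' '.join(f'{v:3d}' for v in sub[r,:28]))
E
```

```text
95   8   7   4   5   7   9   9  10   7  25 111 196 279 356 378 389 347 225 112  34   5   5   7   9   7   3   4   8
96   3   4   9   5   9   7   3   5   6  22 109 201 286 363 398 386 337 198  77  10   1   8   2   6   5  10   2   8
97   9   8   7   9   3   9   3   9   5  16  99 197 292 362 393 391 321 181  59   1   8  10   4   7   7   7  10   6
98   2   6   2   7   4   4  11   7   7  21  95 198 302 376 389 388 314 174  57   3   4   8   3   7  11   7   8  11
99   5   6   1   2   3   6   1   9   6  15  95 197 312 373 395 386 308 169  54   3  11   2   8   8   1   6   8   8
100   1   7  10   5   7   7  11  10   7  21  84 200 317 382 393 383 306 188  66  12   5   8   5   8  12   4   9   5
101   3   6   7   4   6   4  12   6   5  11  87 206 334 386 405 374 302 182  65   7   4   5   4   7   3   6   2   4
102   8   6  10   5   5   9   5   8   6  13  89 196 292 333 348 323 256 155  56   6   7   8   8   6   9   8   5   5
103   4   3   4   5   5   2   5   4   2   9  64 127 178 205 240 252 181  88  21   5  11   9   4   3  11   5   6   9
104   4   6   5  10   9   5   8   4  13   2  25  40  58  80 1
[... 2834 characters left out ...]
   4
129  15   5   4   3   3   4   5   3   3   2   2   2   2   3   6   9   8   3   5   3   2   4  12   1   7   5   9  11
130  13  18   3   4   7   3   3   1   1   2   6   5   4   5   4   7   2   8   9   8   1   8   2   4   4   3   3   9
131   8   2   5   7   2   5   4   5   4   1   6   2   4   0   2   5   6   3   3   5   7   9   8   3   2   6   6   6
132   3   4  14   6   2   3   5   4   6   1   4   2   2   4   3   8   9   6   4   6   6  11   9   8   8   5   8   6
133   1   6   4   4   5   4   2   2   8   4   3   3   3   3   7   5   4   5   4   7   5   4   5   3   8   9   8   8
134   4  10   7   1   4   6   1   4   7   5   3   3   4   2   0   1   6   9   9   7   4   5   1   3   2   6   3   4
```

```bash
python3 -m inch '{"travel":[[0,0,1],[0,0,2],[0,0,3],[0,0,4],[0,0,5],[0,0,6],[-0.1,-0.1,7],[-0.1,-0.1,7],[-0.1,-0.1,7],[-0.1,-0.1,7]],"twist":[0,0,0,0,0,0,0,0,0,0],"fingers":[0,0,0,0,0,0,0,0,0,0]}'; python3 - <<'E'
from h import *
t,s=snap('2'); crop(t,300,210,390,290,7,'t2.png'); crop(s,265,70,365,160,7,'s2.png')
st=ctrl.read_state(); p=st['eef_pos']
for d in (-25,0): print(p,proj(t,p+[0,0,d]),proj(s,p+[0,0,d]))
E
```

```text
clock: 3.53
eef_pos: [353.2, -216.8, 130.8]
tool_rot: [-3.141, 0.001, 3.127]
force: [0.2, -0.0, 0.4]
width: 0.0
[ 353.15897801 -217.14413895  130.94309641] [[337.83980741 256.11940433]] [[319.52764618 134.0183375 ]]
[ 353.15897801 -217.14413895  130.94309641] [[339.48776215 256.22357127]] [[320.35719712 127.01865813]]
```

View pics/t2.png

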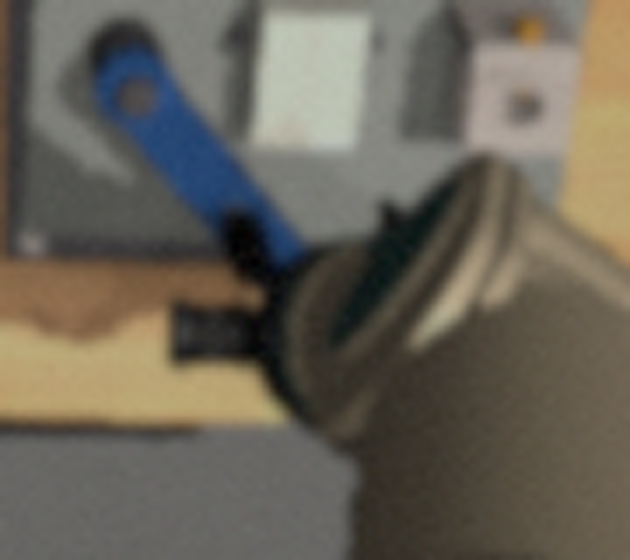

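View pics/s2.png

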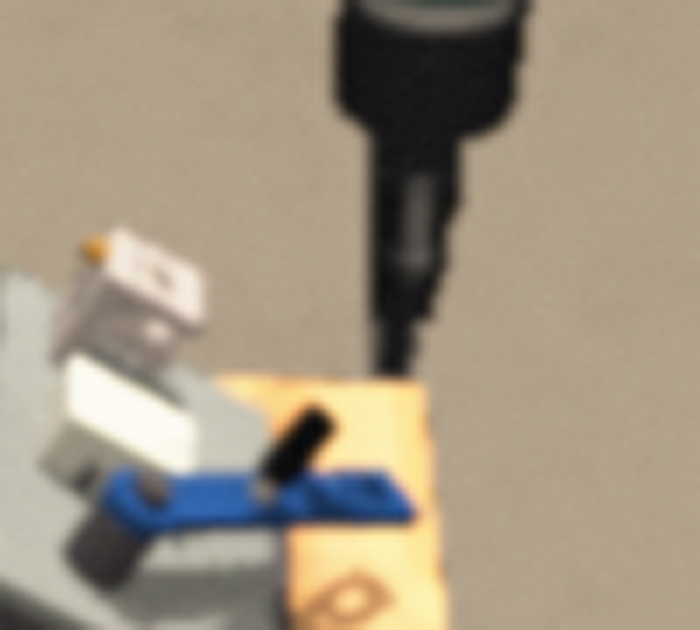

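```bash
python3 -m inch '{"travel":[[-0.3,0,0],[-0.6,0,0],[-0.9,0,0],[-1.2,0,0],[-1.5,0,0],[-1.8,0,0],[-2.1,0,0],[-2.4,0,0],[-2.5,0,0],[-2.5,0,0]],"twist":[0,0,0,0,0,0,0,0,0,0],"fingers":[0,0,0,0,0,0,0,0,0,0]}'; python3 - <<'E'
from h import *
t,s=snap('3'); crop(t,300,210,390,290,7,'t3.png'); crop(s,265,70,365,160,7,'s3.png')
st=ctrl.read_state(); p=st['eef_pos']
for d in (-25,0): print(p,proj(t,p+[0,0,d]),proj(s,p+[0,0,d]))
E
```

```text
clock: 4.47
eef_pos: [377.9, -217.7, 130.2]
tool_rot: [-3.142, 0.0, 3.126]
force: [-0.5, 0.1, -0.3]
width: -0.2
[ 377.36854151 -217.63728039  130.2349531 ] [[337.90047428 247.86342565]] [[311.47199935 133.80086336]]
[ 377.36854151 -217.63728039  130.2349531 ] [[339.54449372 247.80323126]] [[312.19837045 126.81008775]]
```

View pics/t3.png

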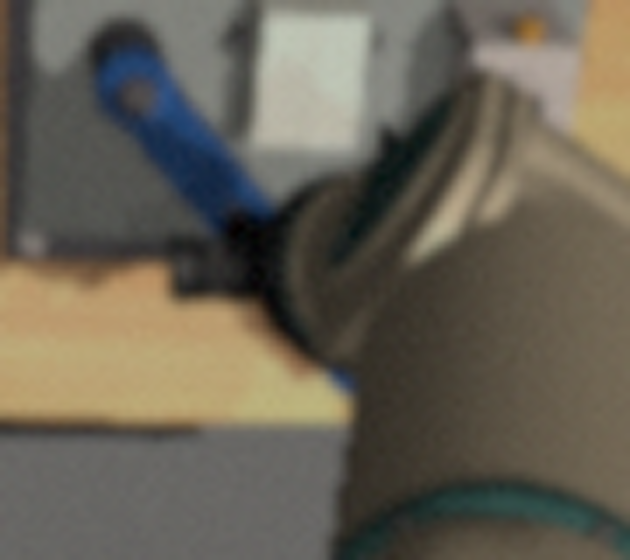

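View pics/s3.png

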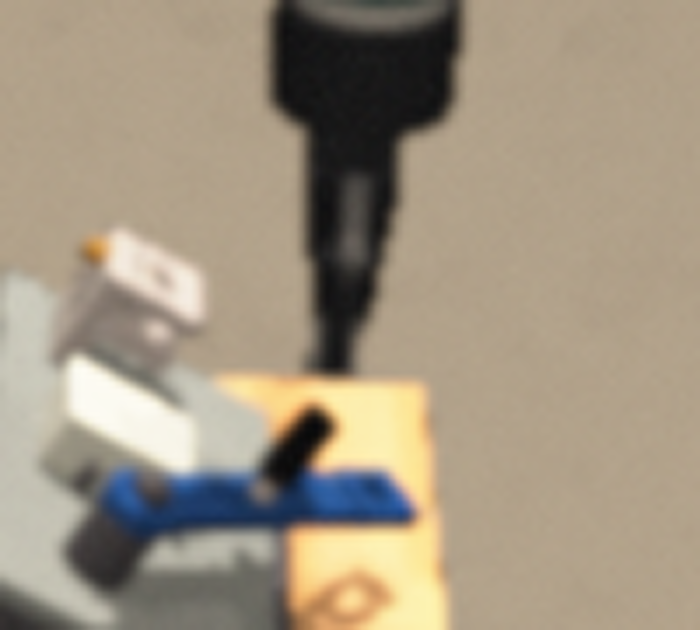

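```bash
python3 -m inch '{"travel":[[0.8,0,0],[1.6,0,0],[2.4,0,0],[2.4,0,0.8],[2.4,0,1.6],[2.4,0,2.4],[2.4,0,3.2],[2.4,0,3.3],[2.4,0,3.3],[2.4,0,3.3]],"twist":[0,0,0,0,0,0,0,0,0,0],"fingers":[0,0,0,0,0,0,0,0,0,0]}'
python3 -m inch '{"travel":[[-0.3,0,0],[-0.6,0,0],[-0.9,0,0],[-1.2,0,0],[-1.4,0,0],[-1.6,0,0],[-1.8,0,0],[-2.0,0,0],[-2,0,0],[-2,0,0]],"twist":[0,0,0,0,0,0,0,0,0,0],"fingers":[0,0,0,0,0,0,0,0,0,0]}'; python3 - <<'E'
from h import *
t,s=snap('4'); crop(t,300,210,390,290,7,'t4.png'); crop(s,265,70,365,160,7,'s4.png')
E
```

```text
clock: 5.4
eef_pos: [353.6, -217.3, 97.0]
tool_rot: [3.141, -0.001, 3.126]
force: [0.6, -0.1, 0.5]
width: 0.3
clock: 6.23
eef_pos: [363.0, -217.2, 96.9]
tool_rot: [3.137, -0.017, 3.121]
force: [-20.5, -5.4, 14.6]
width: -0.4
```

View pics/s4.png

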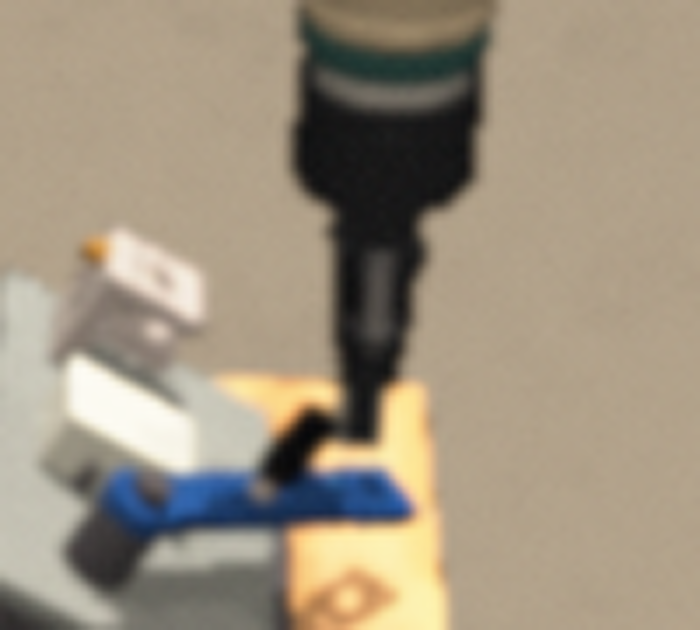

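View pics/t4.png

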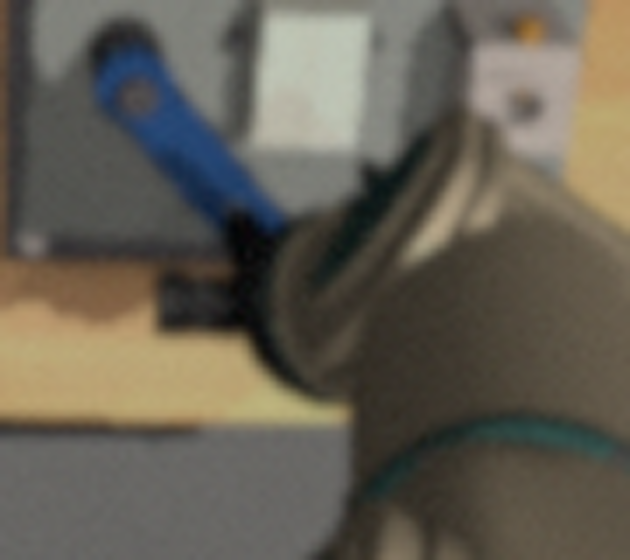

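```bash
python3 -m inch '{"travel":[[0.8,0,0],[1.6,0,0],[2,0,-1],[2,0,-2.5],[2,0.3,-4],[1,0.6,-5],[-0.5,0.7,-5],[-1.5,0.7,-5],[-1.5,0.7,-5],[-1.5,0.7,-5]],"twist":[0,0,0,0,0,0,0,0,0,0],"fingers":[0,0,0,2,4,5,5,5,5,5]}';python3 w.py 388 -210.5 90 3.126
```

```text
clock: 7.17
eef_pos: [389.0, -210.6, 147.4]
tool_rot: [3.142, 0.0, 3.127]
force: [-0.3, -1.3, -1.1]
width: 50.2
t 7.17 pos [ 389.  -210.6  147.4] rot [3.142 0.    3.127] F [-0.3 -1.3 -1.1] w 50.2
travel [0.1  0.01 5.74]
twist 0.06
```

```bash
python3 -m inch '{"travel":[[0,0,0.8],[0,0,1.6],[0,0,2.4],[0,0,3.2],[0,0,4],[0,0,4.8],[0.1,0,5.3],[0.1,0,5.7],[0.1,0,5.7],[0.1,0,5.7]],"twist":[0,0,0,0,0,0,0,0,0,0],"fingers":[5,5,5,5,5,5,5,5,5,5]}'; python3 - <<'E'
from h import *
t,s=snap('5'); crop(t,300,210,390,290,7,'t5.png'); crop(s,265,70,365,160,7,'s5.png')
E
```

```text
clock: 8.0
eef_pos: [387.6, -210.8, 90.1]
tool_rot: [3.141, -0.0, 3.126]
force: [-0.0, 1.2, -0.3]
width: 49.8
```

View pics/s5.png

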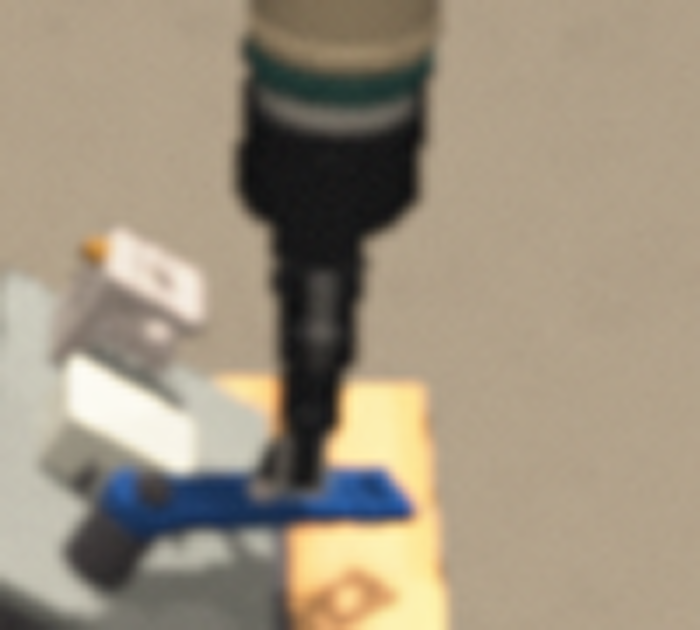

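View pics/t5.png

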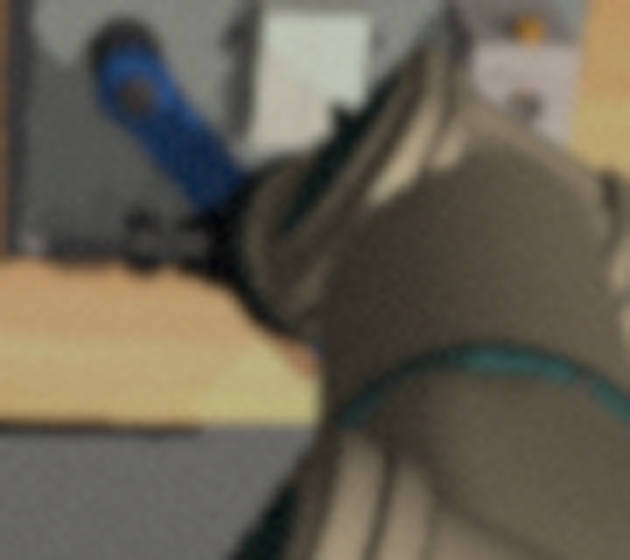

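```bash
python3 -m inch '{"travel":[[0,0,0],[0,0,0],[0,0,0],[0,0,0],[0,0,0],[0,0,0],[0,0,0],[0,0,0],[0,0,0],[0,0,0]],"twist":[0,0,0,0,0,0,0,0,0,0],"fingers":[1.5,1.5,1.5,1.5,1.5,1.5,1.5,1.5,1.5,1.5]}'; python3 - <<'E'
from h import *
p=np.load('jig.npy'); from fit import pts
k=None
qs=np.linspace(p[4],0,10)
a=pts(p)['knob']; 
M=R.from_euler('xyz',[np.pi,0,3.126]).as_matrix()
for q in list(qs)+[-.05]:
    b=pts(list(p[:4])+[q])['knob']; print(round(q,3),b.round(1),(M.T@(b-a)/10).round(2))
E
```

```text
clock: 8.93
eef_pos: [387.9, -210.2, 90.8]
tool_rot: [3.141, 0.0, 3.126]
force: [0.5, 1.8, 6.9]
width: 18.4
0.865 [ 391.8 -210.6  105.7] [0. 0. 0.]
0.769 [ 396.  -215.9  108.2] [-0.43 -0.53 -0.25]
0.673 [ 400.6 -220.7  110.9] [-0.9  -1.   -0.52]
0.577 [ 405.6 -225.   113.8] [-1.4  -1.42 -0.81]
0.481 [ 410.9 -228.8  116.9] [-1.94 -1.79 -1.12]
0.385 [ 416.5 -231.9  120.2] [-2.51 -2.09 -1.45]
0.288 [ 422.4 -234.4  123.6] [-3.1  -2.33 -1.79]
0.192 [ 428.4 -236.2  127.1] [-3.7  -2.5  -2.14]
0.096 [ 434.6 -237.3  130.7] [-4.32 -2.61 -2.5 ]
0.0 [ 440.8 -237.8  134.3] [-4.94 -2.64 -2.86]
-0.05 [ 444.  -237.7  136.1] [-5.27 -2.63 -3.04]
```

```bash
python3 -m inch '{"travel":[[-0.2,-0.27,-0.12],[-0.43,-0.53,-0.25],[-0.66,-0.77,-0.38],[-0.9,-1.0,-0.52],[-1.15,-1.21,-0.66],[-1.4,-1.42,-0.81],[-1.67,-1.61,-0.96],[-1.94,-1.79,-1.12],[-2.22,-1.95,-1.28],[-2.51,-2.09,-1.45]],"twist":[0,0,0,0,0,0,0,0,0,0],"fingers":[1.5,1.5,1.5,1.5,1.5,1.5,1.5,1.5,1.5,1.5]}'; python3 w.py
```

```text
clock: 9.77
eef_pos: [409.4, -227.2, 103.3]
tool_rot: [3.134, -0.008, 3.129]
force: [-2.0, 6.7, 5.9]
width: 17.9
t 9.77 pos [ 409.4 -227.2  103.3] rot [ 3.134 -0.008  3.129] F [-2.   6.7  5.9] w 17.9
```

Moving well with small forces. Continue to home, slightly past.

```bash
python3 -m inch '{"travel":[[-0.3,-0.12,-0.17],[-0.59,-0.24,-0.34],[-0.89,-0.33,-0.51],[-1.19,-0.41,-0.69],[-1.5,-0.47,-0.87],[-1.81,-0.52,-1.05],[-2.12,-0.54,-1.23],[-2.43,-0.55,-1.41],[-2.43,-0.55,-1.41],[-2.43,-0.55,-1.41]],"twist":[0,0,0,0,0,0,0,0,0,0],"fingers":[1.5,1.5,1.5,1.5,1.5,1.5,1.5,1.5,1.5,1.5]}'; python3 - <<'E'
from h import *
t,s=snap('6'); crop(t,300,190,390,270,7,'t6.png'); crop(s,245,70,365,180,6,'s6.png')
E
```

```text
clock: 10.6
eef_pos: [434.2, -235.5, 117.7]
tool_rot: [3.138, -0.006, 3.128]
force: [-2.9, 4.4, -5.9]
width: 17.5
```

View pics/s6.png

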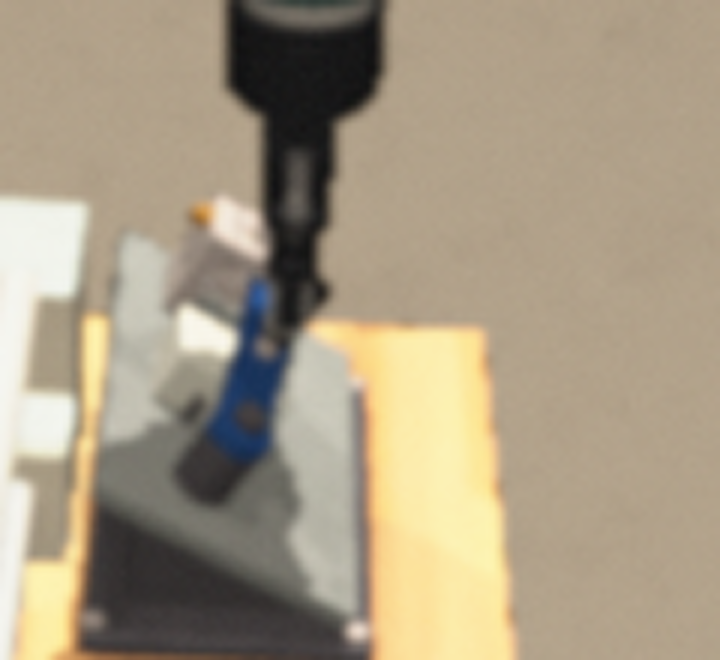

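View pics/t6.png

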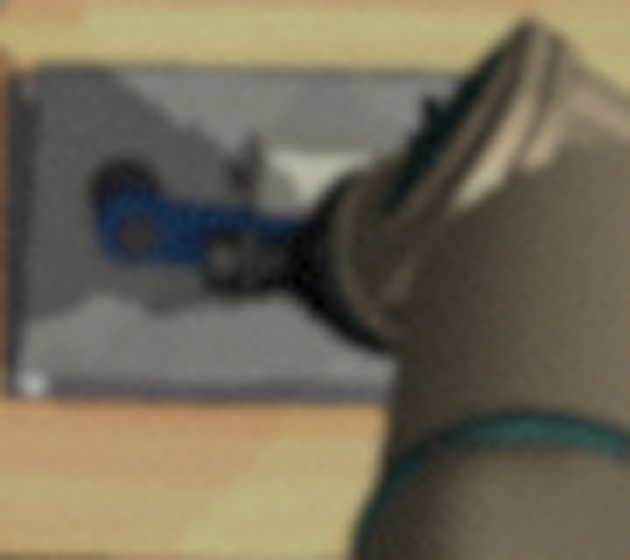

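```bash
python3 -m inch '{"travel":[[-0.1,0,-0.06],[-0.2,0,-0.12],[-0.3,0,-0.18],[-0.4,0,-0.23],[-0.5,0,-0.29],[-0.6,0,-0.35],[-0.7,0,-0.4],[-0.8,0,-0.46],[-0.8,0,-0.46],[-0.8,0,-0.46]],"twist":[0,0,0,0,0,0,0,0,0,0],"fingers":[1.5,1.5,1.5,1.5,1.5,1.5,1.5,1.5,1.5,1.5]}'; python3 w.py
```

```text
clock: 11.53
eef_pos: [440.8, -236.1, 121.6]
tool_rot: [3.138, -0.008, 3.128]
force: [-4.0, 2.5, -12.5]
width: 17.7
t 11.53 pos [ 440.8 -236.1  121.6] rot [ 3.138 -0.008  3.128] F [ -4.    2.5 -12.5] w 17.7
```

```bash
python3 -m inch '{"travel":[[-0.1,0,-0.04],[-0.2,0,-0.08],[-0.3,0,-0.12],[-0.4,0,-0.16],[-0.5,0,-0.2],[-0.6,0,-0.24],[-0.7,0,-0.28],[-0.8,0,-0.32],[-0.8,0,-0.32],[-0.8,0,-0.32]],"twist":[0,0,0,0,0,0,0,0,0,0],"fingers":[1.5,1.5,1.5,1.5,1.5,1.5,1.5,1.5,1.5,1.5]}'; python3 - <<'E'
from h import *
t,s=snap('7'); crop(t,300,190,390,270,7,'t7.png'); crop(s,245,70,365,180,6,'s7.png')
E
```

```text
clock: 12.37
eef_pos: [444.0, -236.1, 123.4]
tool_rot: [3.136, -0.017, 3.124]
force: [-9.7, 2.7, -15.1]
width: 17.3
```

View pics/s7.png

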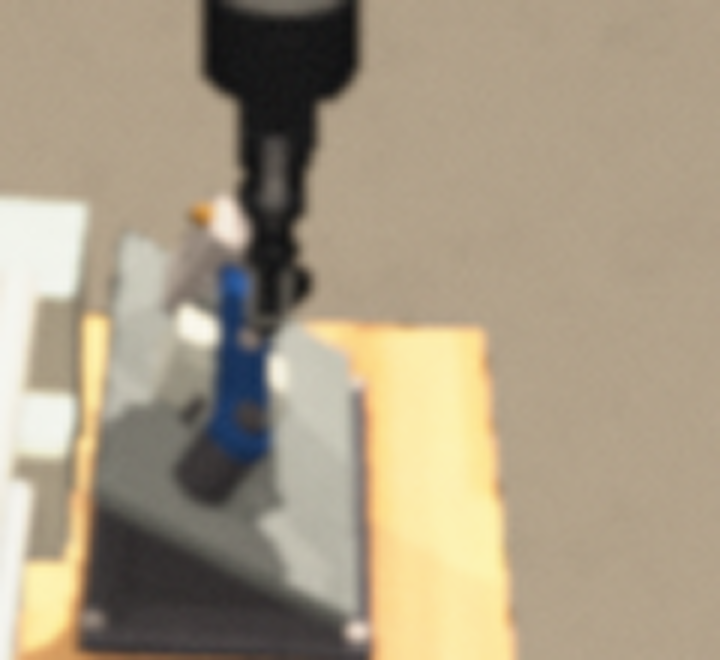

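View pics/t7.png

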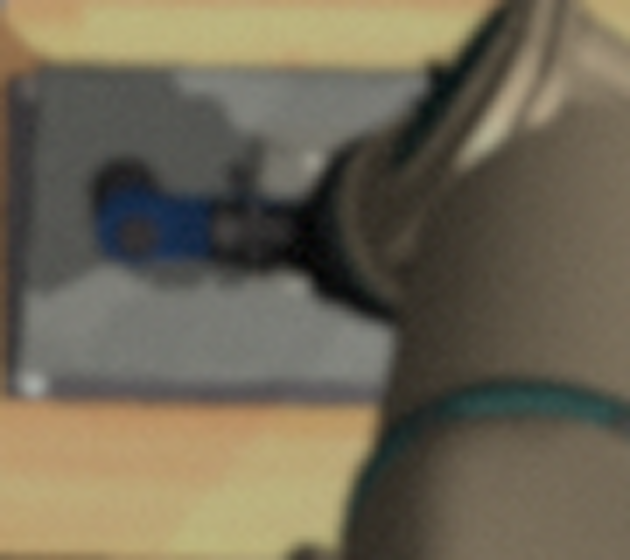

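```bash
python3 -m inch '{"travel":[[-0.1,0,0],[-0.2,0,0],[-0.3,0,0],[-0.4,0,0],[-0.5,0,0],[-0.5,0,0],[-0.5,0,0],[-0.5,0,0],[-0.5,0,0],[-0.5,0,0]],"twist":[0,0,0,0,0,0,0,0,0,0],"fingers":[1.5,1.5,1.5,1.5,1.5,1.5,1.5,1.5,1.5,1.5]}'
python3 -m inch '{"travel":[[0,0,0],[0.3,0,0],[0.6,0,0],[0.8,0,0],[0.8,0,0],[0.8,0,-1],[0.8,0,-3],[0.8,0,-6],[0.8,0,-9],[0.8,0,-12]],"twist":[0,0,0,0,0,0,0,0,0,0],"fingers":[1.5,1.5,1.5,2,4.5,4.5,4.5,4.5,4.5,4.5]}'
```

```text
clock: 13.3
eef_pos: [443.9, -236.1, 123.3]
tool_rot: [3.134, -0.025, 3.122]
force: [-20.3, 1.8, -6.7]
width: 17.6
clock: 14.13
eef_pos: [451.2, -239.3, 250.2]
tool_rot: [-3.139, 0.004, 3.126]
force: [0.7, -0.5, -0.1]
width: 45.3
```

```bash
python3 -m inch '{"travel":[[0,2,0],[0.5,5,0],[1.0,8.5,0],[1.5,12.5,0],[2,16.5,0],[2.5,20.5,0],[2.8,24.5,0],[3,28.5,0],[3.2,32.5,0],[3.4,36.5,0]],"twist":[0,0,0,0,0,0,0,0,0,0],"fingers":[4.5,4.5,4.5,4.5,4.5,4.5,4.5,4.5,4.5,4.5]}'; python3 w.py 399 240 180; python3 - <<'E'
from h import *
t,s=snap('8'); crop(t,300,190,390,270,7,'t8.png'); crop(s,245,70,365,180,6,'s8.png')
E
```

```text
clock: 14.97
eef_pos: [423.3, 129.7, 249.1]
tool_rot: [3.14, 0.006, 3.125]
force: [0.9, 0.3, -0.9]
width: 45.2
t 14.97 pos [423.3 129.7 249.1] rot [3.14  0.006 3.125] F [ 0.9  0.3 -0.9] w 45.2
travel [ 2.65 10.97  6.91]
```

View pics/s8.png

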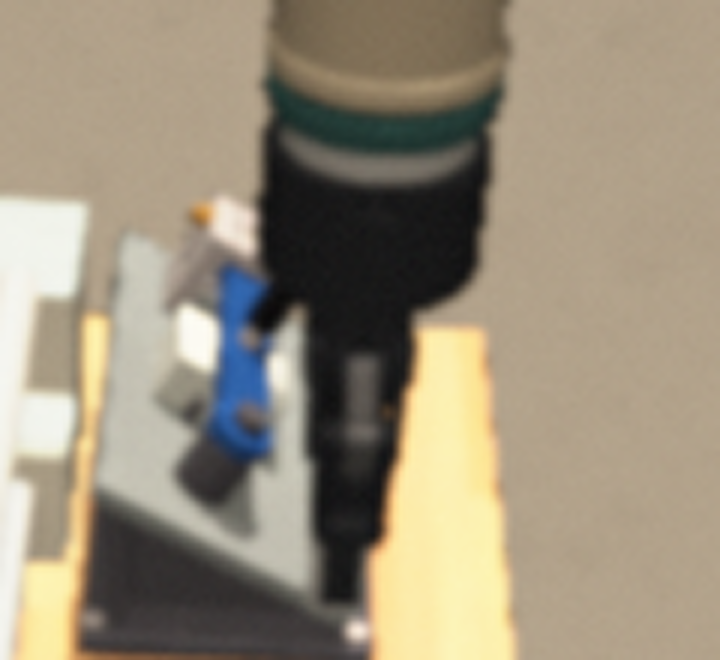

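View pics/t8.png

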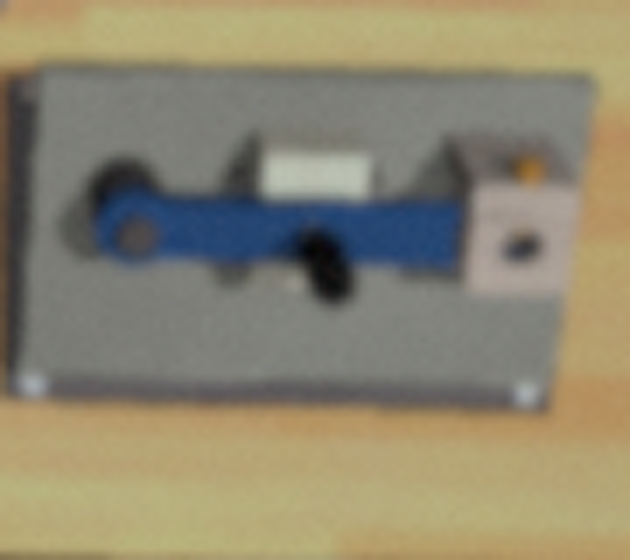

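```bash
python3 - <<'E'
from h import *
s=load('side2')
p=np.array([353.2,-217.1,130.9])
for d in (-25,-10,0,5,10,15): print(d,proj(s,p+[0,14,d]).round(1))
s1=load('side1');p=np.array([350.2,-216.9,199.8]); print([proj(s1,p+[0,14,d]).round(1).tolist() for d in (0,5,10,15)],'obs 103.5')
s8=load('side8'); p=np.array([423.3,129.7,249.1]); print([proj(s8,p+[0,30,d]).round(1).tolist() for d in (-25,-10,0,10,20)],'obs 302,169.7')
crop(s8,280,60,350,190,4,'s8c.png')
E
```

```text
-25 [[319.7 136.6]]
-10 [[320.2 132.5]]
0 [[320.5 129.6]]
5 [[320.7 128.2]]
10 [[320.9 126.8]]
15 [[321.1 125.3]]
[[[324.0, 109.4]], [[324.2, 107.8]], [[324.4, 106.3]], [[324.6, 104.8]]] obs 103.5
[[[300.0, 183.5]], [[300.5, 178.3]], [[300.8, 174.7]], [[301.1, 171.1]], [[301.5, 167.4]]] obs 302,169.7
```

View pics/s8c.png

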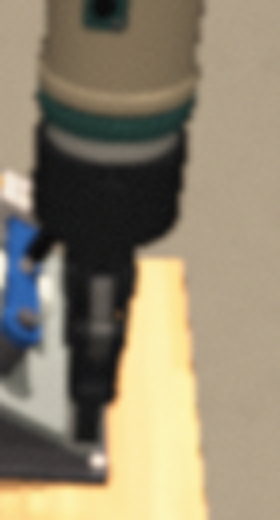

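```bash
python3 -m inch '{"travel":[[0.3,1.5,0],[0.8,3.5,1],[1.3,6,2.5],[1.8,8.5,4.5],[2.3,10.5,6.5],[2.45,11.05,8.5],[2.45,11.05,9.9],[2.45,11.05,9.9],[2.45,11.05,9.9],[2.45,11.05,9.9]],"twist":[0,0,0,0,0,0,0,0,0,0],"fingers":[3,0,0,0,0,0,0,0,0,0]}'; python3 - <<'E'
from h import *
t,s=snap('9'); crop(t,150,200,260,280,7,'t9.png'); crop(s,270,170,360,290,5,'s9.png')
p=ctrl.read_state()['eef_pos']; print(p)
for d in (0,10,20): print(proj(s,p+[0,14,d]).round(1))
E
```

```text
clock: 15.9
eef_pos: [400.4, 238.4, 149.2]
tool_rot: [3.14, 0.003, 3.125]
force: [-0.3, 0.0, 0.3]
width: -0.3
[400.09210232 238.30424811 149.16308194]
[[308.7 238.3]]
[[309.1 235.1]]
[[309.5 231.9]]
```

View pics/s9.png

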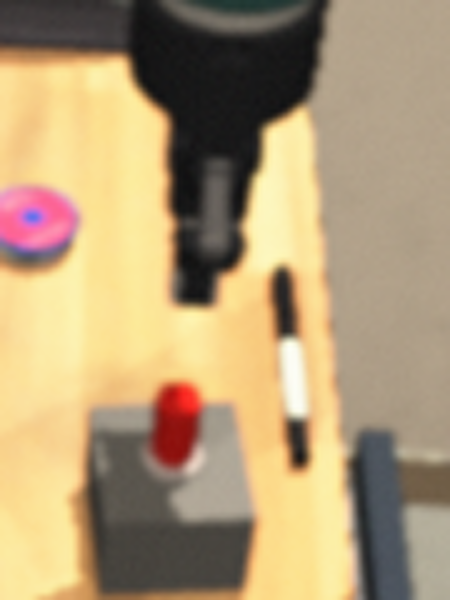

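View pics/t9.png

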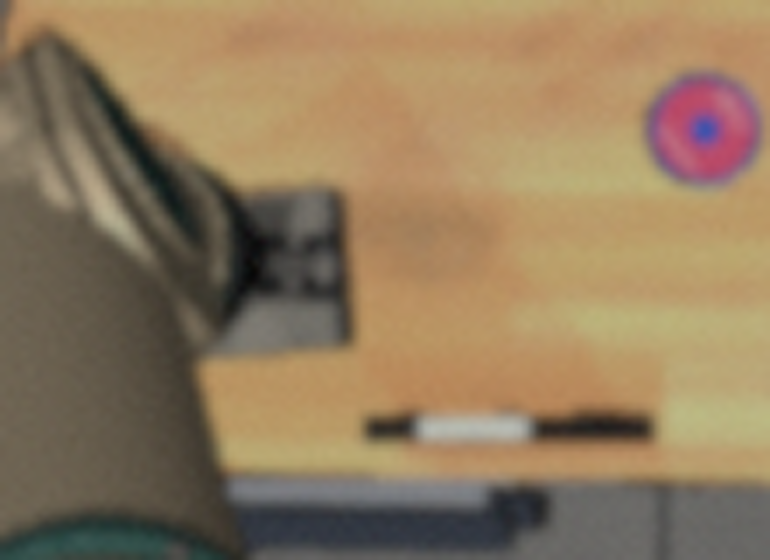

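```bash
python3 -m inch '{"travel":[[0,0.1,0.5],[0,0.2,1],[0,0.2,1.5],[0,0.2,2],[0,0.2,2.5],[0,0.2,3],[0,0.2,3.5],[0,0.2,3.5],[0,0.2,3.5],[0,0.2,3.5]],"twist":[0,0,0,0,0,0,0,0,0,0],"fingers":[0,0,0,0,0,0,0,0,0,0]}'; python3 - <<'E'
from h import *
t,s=snap('10'); crop(s,270,170,360,290,5,'s10.png')
E
```

```text
clock: 16.83
eef_pos: [398.8, 240.2, 112.7]
tool_rot: [3.142, 0.0, 3.126]
force: [0.3, 0.8, -0.0]
width: 0.0
```

View pics/s10.png

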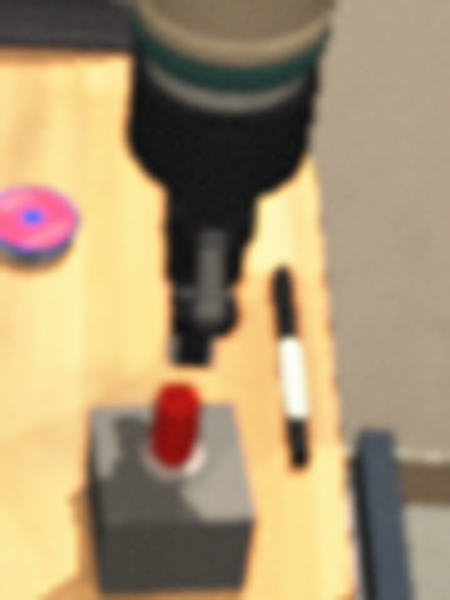

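```bash
python3 -m inch '{"travel":[[-0.1,0,0.2],[-0.2,0,0.4],[-0.2,0,0.6],[-0.2,0,0.8],[-0.2,0,1],[-0.2,0,1.2],[-0.2,0,1.4],[-0.2,0,1.5],[-0.2,0,1.6],[-0.2,0,1.6]],"twist":[0,0,0,0,0,0,0,0,0,0],"fingers":[0,0,0,0,0,0,0,0,0,0]}'
```

```text
clock: 17.77
eef_pos: [400.6, 240.1, 96.5]
tool_rot: [-3.141, -0.0, 3.126]
force: [-0.6, -1.3, 0.4]
width: -0.0
```

```bash
python3 -m inch '{"travel":[[0,0,0.2],[0,0,0.4],[0,0,0.6],[0,0,0.8],[0,0,1],[0,0,1.2],[0,0,1.4],[0,0,1.4],[0,0,1.4],[0,0,1.4]],"twist":[0,0,0,0,0,0,0,0,0,0],"fingers":[0,0,0,0,0,0,0,0,0,0]}'; python3 - <<'E'
from h import *
t,s=snap('11'); crop(s,270,170,360,290,5,'s11.png')
E
```

```text
clock: 18.6
eef_pos: [401.2, 240.5, 87.7]
tool_rot: [3.139, 0.003, 3.125]
force: [-10.5, -5.2, 62.2]
width: -0.2
```

View pics/s11.png

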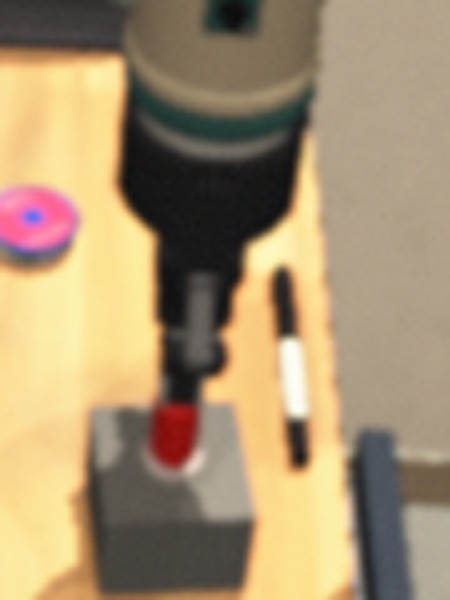

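```bash
python3 -m inch '{"travel":[[0,0,-1],[0,0,-2.5],[0,0,-3.5],[-0.2,0,-3.5],[-0.2,0,-3.5],[-0.2,0,-3.5],[-0.2,0,-3.5],[-0.2,0,-2.7],[-0.2,0,-1.8],[-0.2,0,-1]],"twist":[0,0,0,0,0,0,0,0,0,0],"fingers":[0,0,2,5,5,5,5,5,5,5]}'
python3 w.py 403 240.5 58
```

```text
clock: 19.53
eef_pos: [402.2, 239.8, 91.3]
tool_rot: [-3.141, -0.001, 3.126]
force: [-0.6, 0.6, 0.4]
width: 50.3
t 19.53 pos [402.2 239.8  91.3] rot [-3.141e+00 -1.000e-03  3.126e+00] F [-0.6  0.6  0.4] w 50.3
travel [-0.08  0.07  3.33]
```

```bash
python3 -m inch '{"travel":[[0,0,0.7],[0,0,1.4],[0,0,2.1],[-0.1,0,2.8],[-0.1,0,3.3],[-0.1,0,3.4],[-0.1,0,3.4],[-0.1,0,3.4],[-0.1,0,3.4],[-0.1,0,3.4]],"twist":[0,0,0,0,0,0,0,0,0,0],"fingers":[5,5,5,5,5,5,1.5,1.5,1.5,1.5]}'; python3 - <<'E'
from h import *
t,s=snap('12'); crop(s,270,170,360,290,5,'s12.png')
E
```

```text
clock: 20.37
eef_pos: [403.9, 240.2, 59.1]
tool_rot: [3.141, 0.001, 3.126]
force: [-0.1, -0.1, 0.5]
width: 20.5
```

View pics/s12.png

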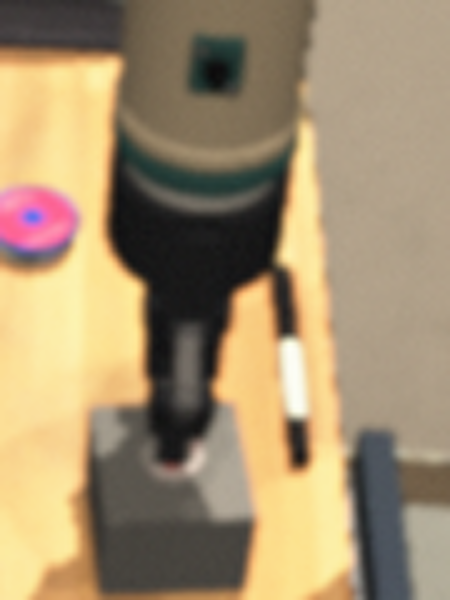

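```bash
python3 -m inch '{"travel":[[0,0,0],[0,0,-0.4],[0,0,-0.8],[0,0,-1.3],[0,0,-1.8],[0,0,-2.3],[0,0,-2.8],[0,0,-3.3],[0,0,-3.3],[0,0,-3.3]],"twist":[0,0,0,0,0,0,0,0,0,0],"fingers":[1.5,1.5,1.5,1.5,1.5,1.5,1.5,1.5,1.5,1.5]}'
python3 -m inch '{"travel":[[0.4,0,0],[0.78,0,0.03],[1.1,0,0.08],[1.4,0,0.13],[1.7,0,0.2],[2.0,0,0.29],[2.3,0,0.4],[2.6,0,0.52],[2.9,0,0.66],[2.9,0,0.66]],"twist":[0,0,0,0,0,0,0,0,0,0],"fingers":[1.5,1.5,1.5,1.5,1.5,1.5,1.5,1.5,1.5,1.5]}'; python3 - <<'E'
from h import *
t,s=snap('13'); crop(s,270,170,360,290,5,'s13.png')
E
```

```text
clock: 21.3
eef_pos: [403.9, 240.2, 92.1]
tool_rot: [3.141, 0.001, 3.126]
force: [0.1, 0.2, -1.3]
width: 20.5
clock: 22.13
eef_pos: [378.1, 241.4, 85.9]
tool_rot: [3.139, 0.007, 3.124]
force: [6.0, -2.4, 2.8]
width: 20.4
```

View pics/s13.png

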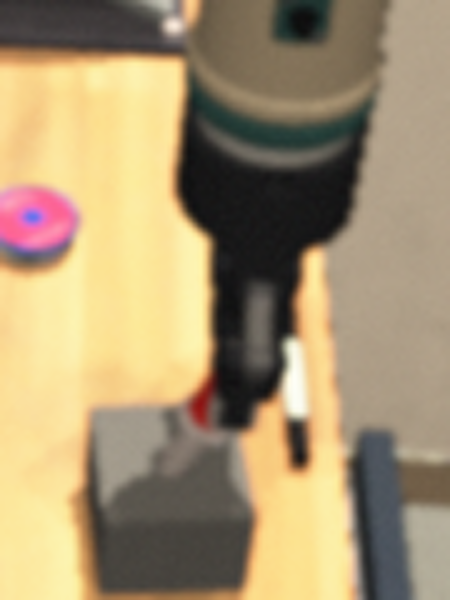

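```bash
python3 -m inch '{"travel":[[0.2,0,0.1],[0.4,0,0.2],[0.6,0,0.3],[0.6,0,0.3],[0.6,0,0.3],[0.9,0,-0.7],[1.5,0,-1.7],[2,0,-2.7],[2.3,0,-4],[2.3,0,-5]],"twist":[0,0,0,0,0,0,0,0,0,0],"fingers":[1.5,1.5,1.5,1.5,1.5,1.5,1.5,1.5,1.5,1.5]}'; python3 - <<'E'
from h import *
t,s=snap('14'); crop(s,270,170,360,290,5,'s14.png')
E
```

```text
clock: 23.07
eef_pos: [349.3, 240.5, 135.8]
tool_rot: [-3.14, -0.002, 3.127]
force: [0.3, 0.5, -1.3]
width: 20.4
```

View pics/s14.png

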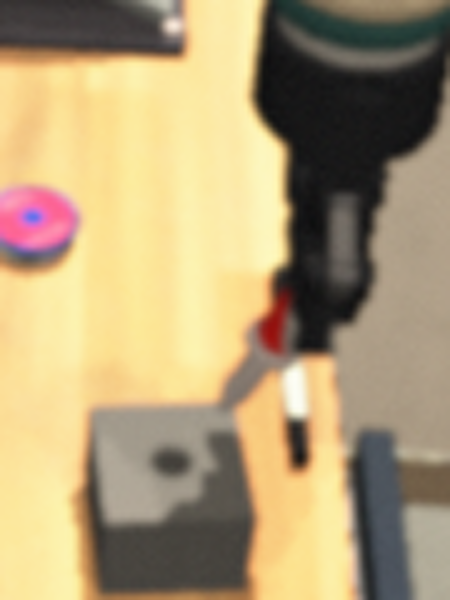

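```bash
python3 - <<'E'
from h import *
s=load('side14'); crop(s,300,215,345,265,12,'s14c.png')
E
```

```text
(no output)
```

View pics/s14c.png

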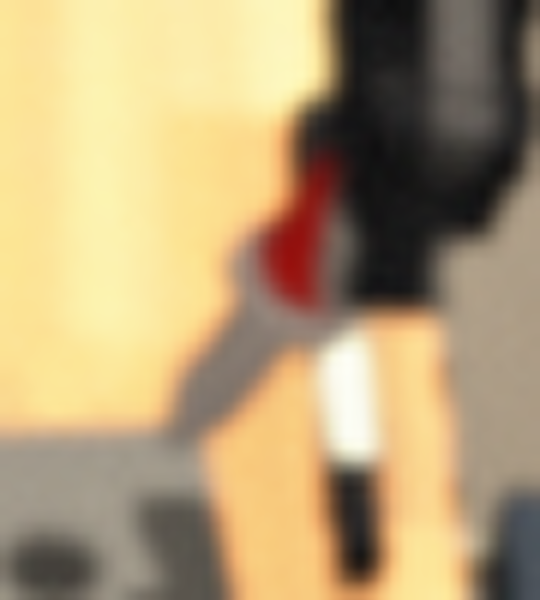

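```bash
python3 - <<'E'
from h import *
s=load('side14'); e=np.array([349.3,240.5,135.8])
def ony(im,uv,y):
    c,d=ray(im,uv); return c+d*(y-c[1])/d[1]
a=ony(s,(300+178/12,215+432/12),240.5); b=ony(s,(300+293/12,215+285/12),240.5)
print(a.round(1),b.round(1),np.linalg.norm(b-a), np.degrees(np.arctan2(a[0]-b[0],b[2]-a[2])), a-e, b-e)
for th in (25,30,35):
    n=np.array([-np.sin(np.radians(th)),0,np.cos(np.radians(th))])
    tip=a; print(th,proj(s,tip+n*47.5),proj(s,tip+n*72))
E
```

```text
[381.7 240.5  95.6] [364.7 240.5 137.6] 45.31392766960562 22.041189813872037 [ 32.38500745   0.         -40.18735724] [15.37991174  0.          1.81477081]
25 [[325.88113994 238.49988104]] [[331.85152102 231.74465112]]
30 [[327.47693148 239.18385178]] [[334.2980002 232.8091823]]
35 [[328.96985137 239.95863602]] [[336.58063967 234.01421013]]
```

```bash
python3 -m inch '{"travel":[[0,0,-1],[0,0,-2],[0,0,-3],[0,0,-4],[0,0,-5],[0,0,-6],[0,0,-6],[0,0,-6],[0,0,-6],[0,0,-6]],"twist":[0,0,0,0,0,0,0,0,0,0],"fingers":[1.5,1.5,1.5,1.5,1.5,1.5,1.5,1.5,1.5,1.5]}'; python3 - <<'E'
from h import *
t,s=snap('15'); crop(s,300,190,350,245,12,'s15c.png'); crop(t,140,200,260,280,6,'t15.png')
E
```

```text
clock: 24.0
eef_pos: [351.0, 240.5, 194.3]
tool_rot: [-3.141, -0.001, 3.126]
force: [-0.2, -0.5, -0.6]
width: 20.6
```

View pics/s15c.png

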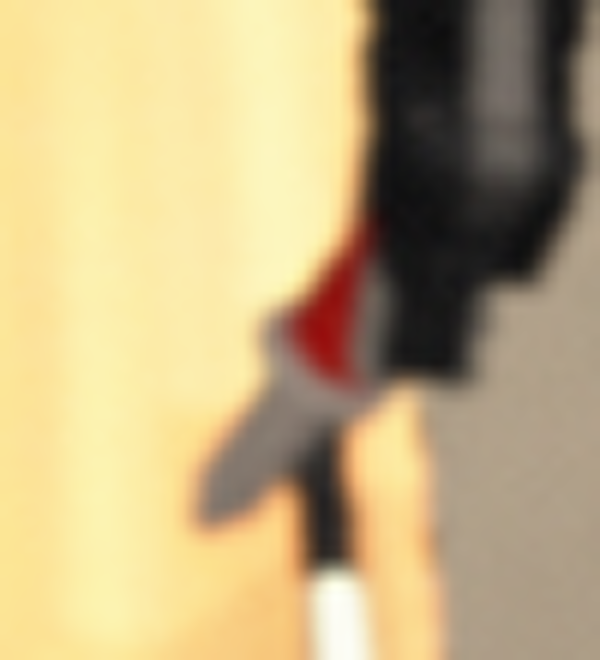

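View pics/t15.png

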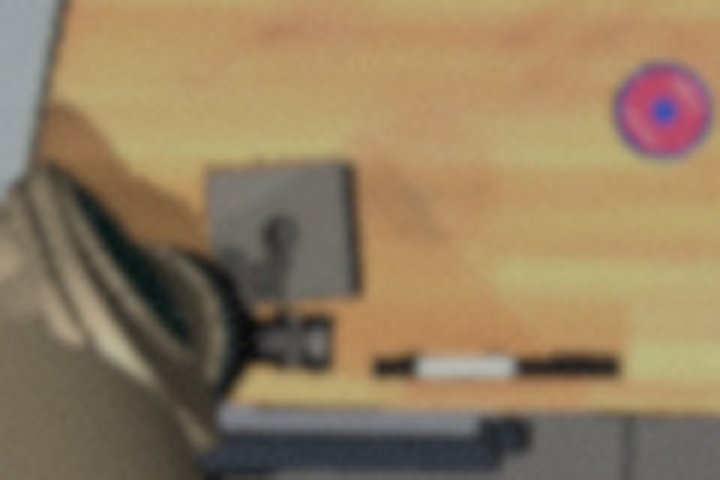

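```bash
cat > pinov.py <<'E'
from h import *
def ony(im,uv,y):
    c,d=ray(im,uv); return c+d*(y-c[1])/d[1]
def hull(im,tip,th,prof,yaw=0):
    n=R.from_euler('z',yaw).apply([-np.sin(np.radians(th)),0,np.cos(np.radians(th))])
    u=np.cross(n,[0,1,0]);u/=np.linalg.norm(u); v=np.cross(n,u)
    P=[tip+n*h+r*(np.cos(a)*u+np.sin(a)*v) for h,r in prof for a in np.linspace(0,6.28,40)]
    return cv2.convexHull(proj(im,np.array(P)).astype(np.float32))[:,0]
PROF=[[(0,2.5),(10,7)],[(10,7),(45,7)],[(45,14),(50,14)],[(50,11),(90,11)]]
def overlay(im,box,k,tip,th,f,col=(0,255,0),yaw=0):
    x0,y0,x1,y1=box
    a=cv2.resize(im['frame'][y0:y1,x0:x1,::-1].copy(),None,fx=k,fy=k,interpolation=cv2.INTER_CUBIC)
    for pr in PROF:
        h=hull(im,tip,th,pr,yaw); h=((h-[x0,y0]+.5)*k-.5).round().astype(np.int32)
        cv2.polylines(a,[h],True,col,1)
    cv2.imwrite('pics/'+f,a); return a
E
python3 - <<'E'
from pinov import *
s=load('side15')
tip=ony(s,(300+210/12,190+508/12),240.5)
L=[overlay(s,(305,200,340,242),11,tip,th,f'o{th}.png') for th in (22,30)]
cv2.imwrite('pics/o.png',np.hstack(L)); print(tip)
E
```

```text
[381.55306128 240.5        156.70631127]
```

View pics/o.png

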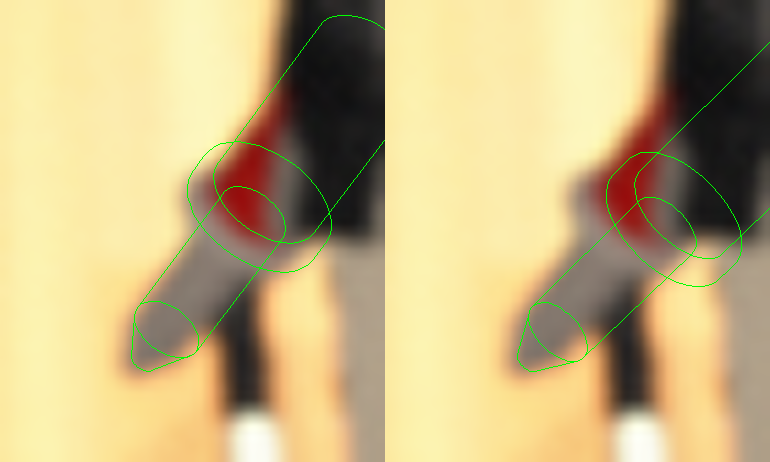

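```bash
python3 - <<'E'
from pinov import *
for n in ('14','15'):
    s=load('side'+n); crop(s,285,245,325,285,12,f'h{n}.png')
E
python3 w.py
```

```text
t 24.1 pos [351.3 240.6 194.5] rot [-3.141e+00 -1.000e-03  3.126e+00] F [ 0.   1.  -1.4] w 20.0
```

View pics/h15.png

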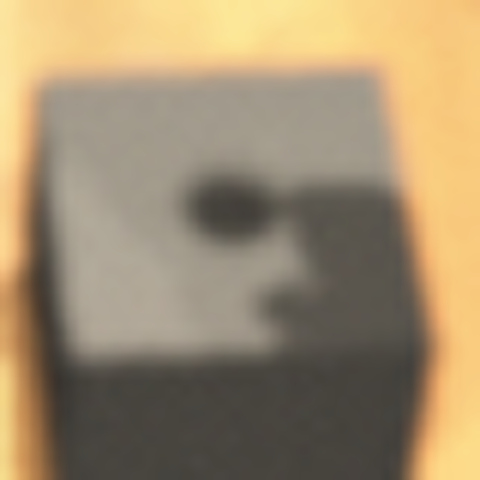

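```bash
python3 - <<'E'
from pinov import *
s=load('side15'); h=onz(s,(304.2,262.25),55); print(h)
tip=np.array([380.8,240.5,155.5])
e=ctrl.read_state()['eef_pos']; M=R.from_euler('xyz',[np.pi,0,3.126]).as_matrix()
for z in (70,46): print(z,(M.T@(np.array([h[0],h[1],z])-tip)/10).round(2), (np.array([h[0],h[1],z])-tip+e).round(1))
E
```

```text
[402.48428089 241.01187829  55.        ]
70 [-2.17  0.08  8.55] [372.9 241.1 109. ]
46 [-2.17  0.08 10.95] [372.9 241.1  85. ]
```

```bash
python3 -m inch '{"travel":[[-0.8,0,2],[-1.6,0,4.5],[-2.2,0.1,7],[-2.2,0.1,8],[-2.2,0.1,8.5],[-2.2,0.1,9.2],[-2.2,0.1,10],[-2.2,0.1,10.7],[-2.2,0.1,10.7],[-2.2,0.1,10.7]],"twist":[0,0,0,0,0,0,0,0,0,0],"fingers":[1.5,1.5,1.5,1.5,1.5,1.5,1.5,1.5,1.5,1.5]}'
python3 - <<'E'
from h import *
s,=snap('16',("side",)); crop(s,280,210,345,285,9,'s16c.png')
E
```

```text
clock: 24.93
eef_pos: [373.7, 241.6, 88.1]
tool_rot: [-3.142, -0.0, 3.126]
force: [0.7, 0.1, -1.1]
width: 20.4
```

View pics/s16c.png

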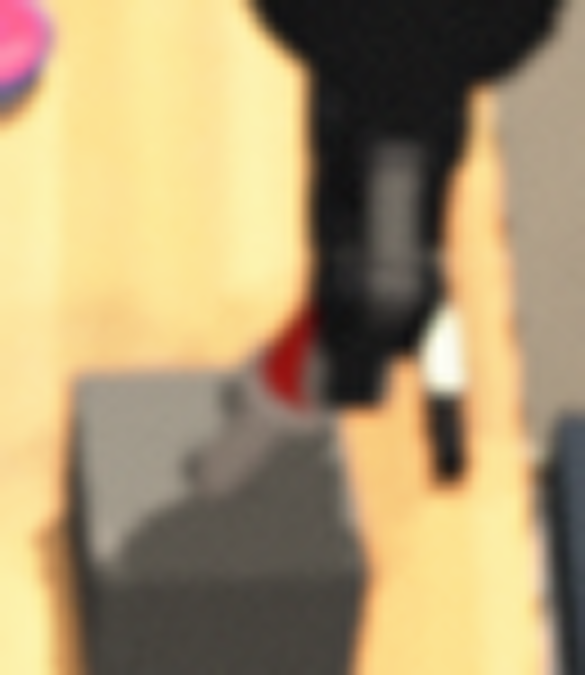

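```bash
python3 -m inch '{"travel":[[0,0,0.2],[0,0,0.4],[0.3,0,0.5],[0.6,0,0.6],[0.9,0,0.7],[1.2,0,0.8],[1.5,0,0.95],[1.8,0,1.1],[2.1,0,1.25],[2.1,0,1.25]],"twist":[0,0,0,0,0,0,0,0,0,0],"fingers":[1.5,1.5,1.5,1.5,1.5,1.5,1.5,1.5,1.5,1.5]}'
python3 - <<'E'
from h import *
s,=snap('17',("side",)); crop(s,280,210,345,285,9,'s17c.png')
E
```

```text
clock: 25.82
eef_pos: [356.1, 242.6, 76.3]
tool_rot: [3.139, 0.006, 3.124]
force: [5.4, -1.9, 0.8]
width: 20.4
```

View pics/s17c.png

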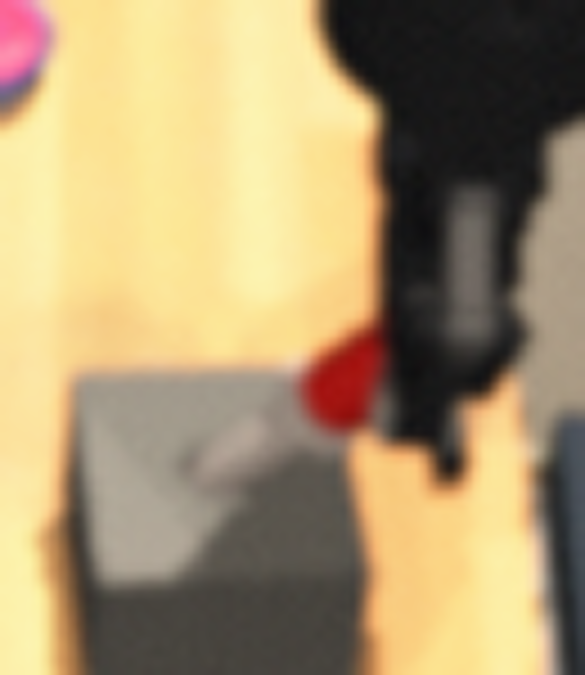

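```bash
python3 -m inch '{"travel":[[0.1,0,-0.5],[0.4,0,-1.2],[0.7,0,-2],[0.7,0,-4],[0.2,0,-7],[-0.5,0,-10],[-0.5,0,-12.5],[-0.5,0,-12.5],[-0.5,0,-12.5],[-0.5,0,-12.5]],"twist":[0,0,0,0,0,0,0,0,0,0],"fingers":[1.5,1.5,1.5,1.5,1.5,1.5,1.5,1.5,1.5,1.5]}'
python3 - <<'E'
from pinov import *
s,=snap('18',("side",)); crop(s,300,185,355,245,11,'s18c.png')
E
```

```text
clock: 26.7
eef_pos: [356.3, 241.4, 200.2]
tool_rot: [-3.141, -0.002, 3.127]
force: [-0.5, 0.2, -1.2]
width: 20.3
```

View pics/s18c.png

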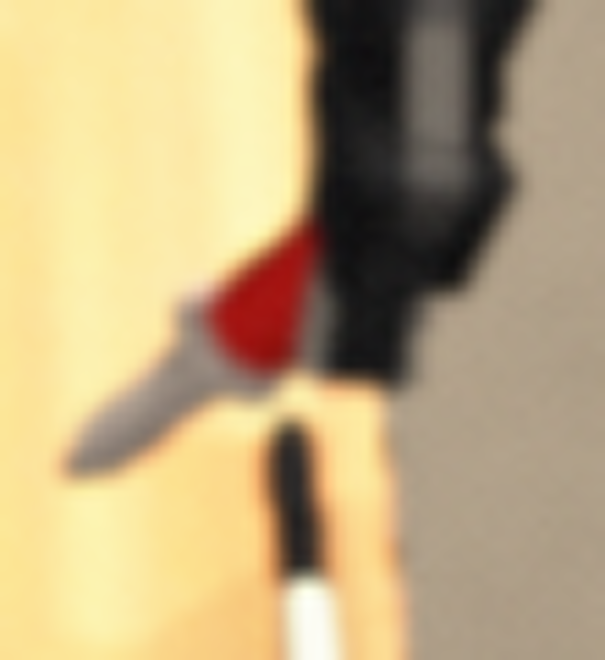

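```bash
python3 - <<'E'
from pinov import *
s=load('side18'); tip=ony(s,(300+76/11,185+464/11),241.4); print(tip, tip-[356.3,241.4,200.2])
L=[overlay(s,(302,198,337,235),11,tip,th,'x.png') for th in (33,37)]
cv2.imwrite('pics/o2.png',np.hstack(L))
E
```

```text
[405.56596164 241.4        171.82543508] [ 4.92659616e+01 -2.84217094e-14 -2.83745649e+01]
```

View pics/o2.png

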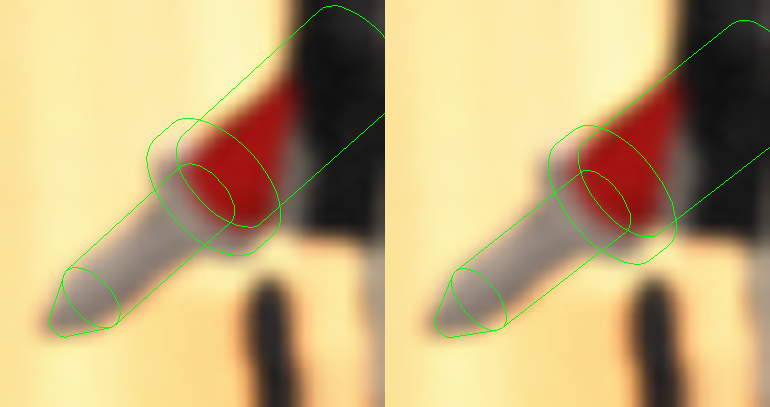

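```bash
cat > fitpin.py <<'E'
from pinov import *
from scipy.optimize import minimize
def fit(tag,box,y,x0,bg='side0'):
    s=load('side'+tag); b=load(bg); X0,Y0,X1,Y1=box; k=8
    up=lambda a: cv2.resize(a[Y0:Y1,X0:X1],None,fx=k,fy=k,interpolation=cv2.INTER_CUBIC).astype(float)
    f,g=up(s['frame']),up(b['frame'])
    dark=cv2.dilate((f.max(2)<75).astype(np.uint8),np.ones((3*k,3*k)))>0
    m=(np.abs(f-g).sum(2)>110)&~dark
    # only the part connected & left of gripper
    def model(p):
        z=np.zeros(m.shape,np.uint8)
        for pr in PROF:
            h=hull(s,np.array([p[0],y,p[1]]),p[2],pr); cv2.fillConvexPoly(z,(((h-[X0,Y0]+.5)*k-.5)).round().astype(np.int32),1)
        return (z>0)&~dark
    def cost(p):
        q=model(p); return (q^m).sum()/max(m.sum(),1)
    best=None
    for th in (20,25,30,35,40):
        r=minimize(cost,[x0[0],x0[1],th],method='Nelder-Mead',options=dict(initial_simplex=[[x0[0],x0[1],th],[x0[0]+6,x0[1],th],[x0[0],x0[1]+6,th],[x0[0],x0[1],th+6]]))
        if best is None or r.fun<best.fun: best=r
    q=model(best.x); v=f[:,:,::-1].clip(0,255).astype(np.uint8); 
    cs,_=cv2.findContours(q.astype(np.uint8),0,2); cv2.drawContours(v,cs,-1,(0,255,0),1)
    cs,_=cv2.findContours(m.astype(np.uint8),0,2); cv2.drawContours(v,cs,-1,(255,0,0),1)
    cv2.imwrite('pics/fit%s.png'%tag,v); return best.x,best.fun
E
python3 - <<'E'
from fitpin import *
print(fit('15',(305,195,342,240),240.5,(381,156)))
print(fit('18',(302,195,337,235),241.4,(405,171)))
E
```

```text
(array([382.77127579, 154.95798216,  21.78473611]), np.float64(0.1608976106114291))
(array([406.97347845, 170.90189203,  36.00877497]), np.float64(0.10940312976042099))
```

View pics/fit18.png

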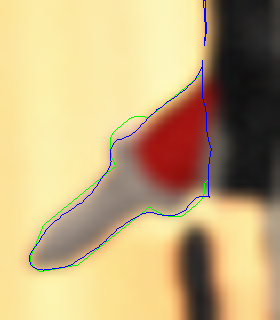

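View pics/fit15.png

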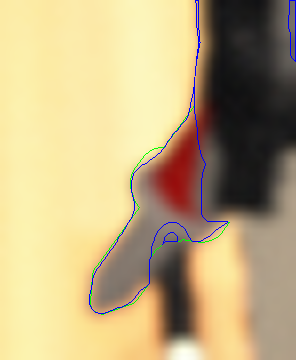

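```bash
python3 -m inch '{"travel":[[0,0,2],[0,0,5],[0,0,8],[0,0,9.8],[0,0,10.6],[0,0,11.4],[0,0,12.3],[0,0,12.3],[0,0,12.3],[0,0,12.3]],"twist":[0,0,0,0,0,0,0,0,0,0],"fingers":[1.5,1.5,1.5,1.5,1.5,1.5,1.5,1.5,1.5,1.5]}'
python3 -m inch '{"travel":[[-0.2,0,-0.1],[-0.4,0,-0.2],[-0.6,0,-0.3],[-0.8,0,-0.4],[-1,0,-0.5],[-1.1,0,-0.55],[-1.1,0,-0.55],[-1.1,0,-0.55],[-1.1,0,-0.55],[-1.1,0,-0.55]],"twist":[0,0,0,0,0,0,0,0,0,0],"fingers":[1.5,1.5,1.5,1.5,1.5,1.5,1.5,1.5,1.5,1.5]}'
python3 - <<'E'
from h import *
s,=snap('19',("side",)); crop(s,280,210,345,285,9,'s19c.png')
E
```

```text
clock: 27.58
eef_pos: [358.0, 242.0, 78.2]
tool_rot: [3.141, 0.001, 3.126]
force: [0.5, -0.0, -0.4]
width: 20.0
clock: 28.42
eef_pos: [364.5, 240.7, 82.7]
tool_rot: [-3.139, -0.007, 3.127]
force: [-7.9, 1.6, -0.6]
width: 20.5
```

View pics/s19c.png

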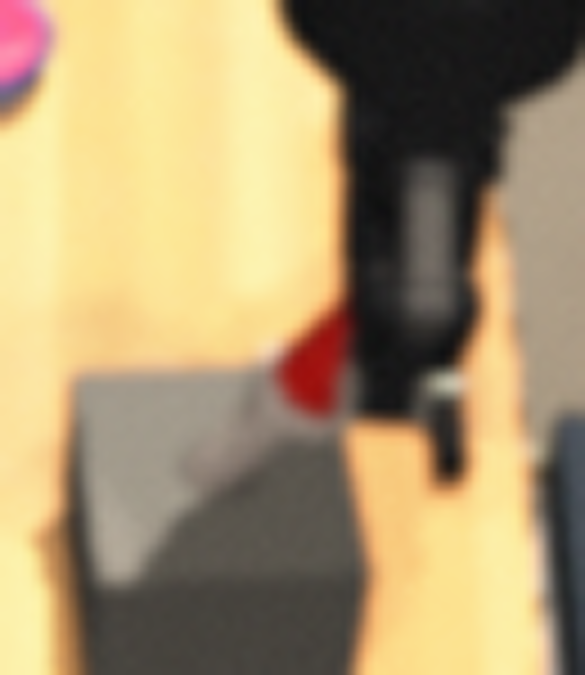

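```bash
python3 -m inch '{"travel":[[0.5,0,-0.3],[0.9,0,-1],[1.2,0,-2],[1.2,0,-4],[1,0,-7],[0.5,0,-10],[0,0,-13],[0,0,-13],[0,0,-13],[0,0,-13]],"twist":[0,0,0,0,0,0,0,0,0,0],"fingers":[1.5,1.5,1.5,1.5,1.5,1.5,1.5,1.5,1.5,1.5]}'
python3 w.py
python3 - <<'E'
from fitpin import *
s,=snap('20',("side",)); e=ctrl.read_state()['eef_pos']; print(e)
r=fit('20',(300,185,340,235),e[1],(e[0]+40,e[2]-33)); print(r, r[0][:2]-e[[0,2]])
E
```

```text
clock: 29.3
eef_pos: [368.7, 241.5, 213.6]
tool_rot: [3.141, 0.001, 3.126]
force: [0.1, -0.3, -0.3]
width: 20.2
t 29.3 pos [368.7 241.5 213.6] rot [3.141e+00 1.000e-03 3.126e+00] F [ 0.1 -0.3 -0.3] w 20.2
[368.10157855 241.20409982 212.83285838]
(array([415.41304257, 180.92402252,  32.84651981]), np.float64(0.18715456451305507)) [ 47.31146401 -31.90883586]
```

View pics/fit20.png

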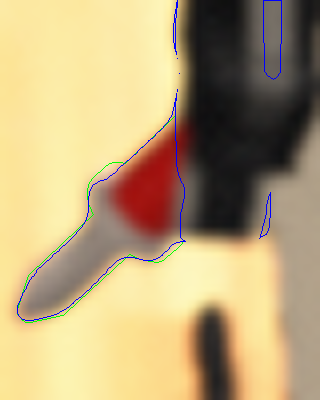

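```bash
python3 -m inch '{"travel":[[-0.5,-1.5,-0.5],[-1.2,-4,-0.7],[-2,-7.5,-0.7],[-3,-11.5,-0.7],[-4,-15.5,-0.7],[-4.8,-19.5,-0.7],[-5,-23.5,-0.7],[-5,-27.5,-0.7],[-4.5,-31.5,-0.7],[-3.8,-35.5,-0.7]],"twist":[0,0,0,0,0,0,0,0,0,0],"fingers":[1.5,1.5,1.5,1.5,1.5,1.5,1.5,1.5,1.5,1.5]}'
python3 w.py 387.2 -322.7 195 3.126
```

```text
clock: 30.18
eef_pos: [400.1, -115.6, 219.0]
tool_rot: [3.141, -0.002, 3.126]
force: [0.6, -0.5, -0.5]
width: 20.3
t 30.18 pos [ 400.1 -115.6  219. ] rot [ 3.141e+00 -2.000e-03  3.126e+00] F [ 0.6 -0.5 -0.5] w 20.3
travel [  0.96 -20.73   2.4 ]
twist 0.01
```

```bash
python3 -m inch '{"travel":[[0.1,-3,0],[0.2,-6,0],[0.4,-10,0],[0.6,-14,0],[0.8,-17.5,0.5],[1,-19.5,1.3],[1.2,-20.4,2],[1.2,-20.4,2.4],[1.2,-20.4,2.4],[1.2,-20.4,2.4]],"twist":[0,0,0,0,0,0,0,0,0,0],"fingers":[1.5,1.5,1.5,1.5,1.5,1.5,1.5,1.5,1.5,1.5]}'
python3 - <<'E'
from pinov import *
t,s=snap('21'); e=ctrl.read_state(); print(e['eef_pos'],e['tool_rot'])
crop(t,330,190,400,260,9,'t21.png'); crop(s,265,70,340,150,8,'s21.png')
E
```

```text
clock: 31.02
eef_pos: [385.9, -315.2, 195.3]
tool_rot: [3.139, -0.002, 3.128]
force: [0.5, 0.6, -0.9]
width: 20.1
[ 386.55992709 -315.805326    196.17465121] [3.14057228e+00 5.33642346e-05 3.12869601e+00]
```

View pics/t21.png

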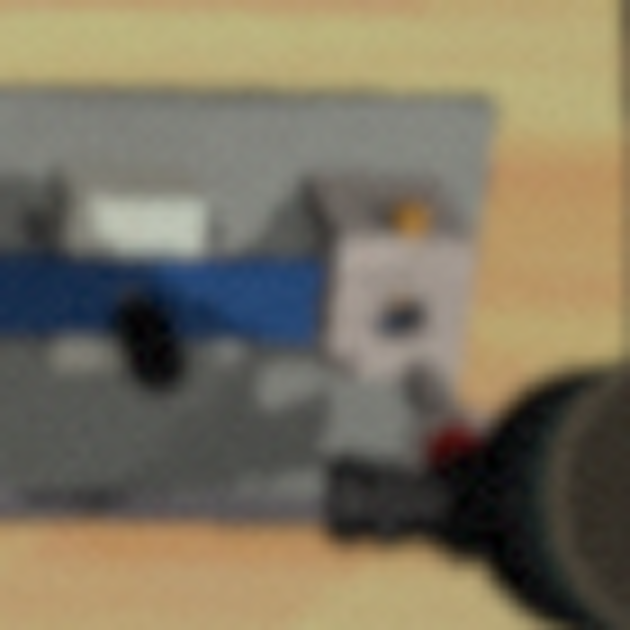

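View pics/s21.png

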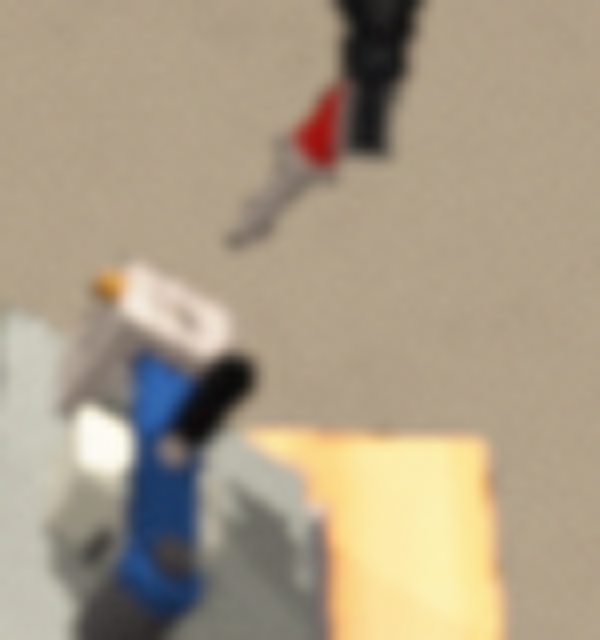

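```bash
python3 - <<'E'
from pinov import *
t,s=load('top21'),load('side21')
crop(t,362,215,392,245,20,'t21c.png'); crop(s,275,85,315,120,18,'s21c.png')
E
```

```text
(no output)
```

View pics/t21c.png

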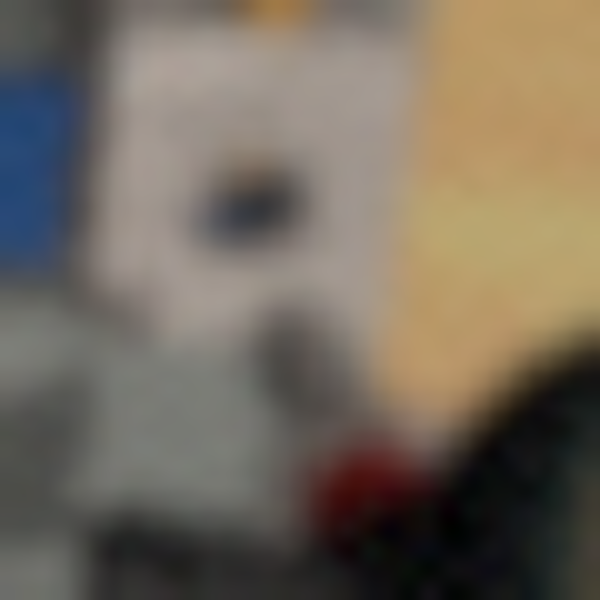

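View pics/s21c.png

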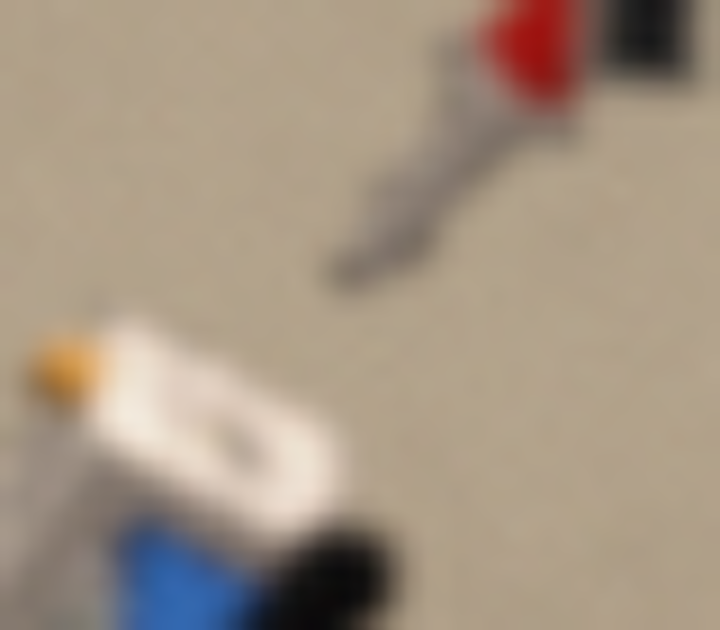

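```bash
python3 - <<'E'
from pinov import *
t,s=load('top21'),load('side21')
e=ctrl.read_state()['eef_pos']
T,er=tri([t,s],[(376.5,231),(293.8,100.3)]); H,eh=tri([t,s],[(374.3,225.2),(288.4,109.5)])
n=np.array([-.5,.008,.866])
print(T,er); print(H,eh); d=T-H; print('d',d,'along',d@n,'perp',d-n*(d@n)); print('tip-eef',T-e)
M=R.from_euler('xyz',[np.pi,0,3.127]).as_matrix()
for a in (25,10,3): 
    v=H+n*a-T; print(a,v.round(1),(M.T@v/10).round(2))
E
```

```text
[ 430.46579288 -317.87369569  160.34421617] [array([ 0.10008938, -1.40988749]), array([1.27564529, 0.17171452])]
[ 447.34708895 -321.57477522  124.75201349] [array([ 0.05330708, -0.74814581]), array([0.68310819, 0.09902961])]
d [-16.88129607   3.70107953  35.59220268] along 39.29310419164188 perp [2.76525603 3.38673469 1.56437445]
tip-eef [ 43.9058658   -2.06836969 -35.83043505]
25 [  4.4  -3.5 -13.9] [-0.44 -0.34  1.39]
10 [ 11.9  -3.6 -26.9] [-1.19 -0.34  2.69]
3 [ 15.4  -3.7 -33. ] [-1.54 -0.35  3.3 ]
```

```bash
python3 -m inch '{"travel":[[-0.1,-0.1,0.3],[-0.2,-0.2,0.6],[-0.4,-0.2,1],[-0.6,-0.2,1.4],[-0.8,-0.2,1.8],[-1,-0.2,2.2],[-1.15,-0.2,2.6],[-1.2,-0.2,2.7],[-1.2,-0.2,2.7],[-1.2,-0.2,2.7]],"twist":[0,0,0,0,0,0,0,0,0,0],"fingers":[1.5,1.5,1.5,1.5,1.5,1.5,1.5,1.5,1.5,1.5]}'
python3 - <<'E'
from pinov import *
t,s=snap('22'); e=ctrl.read_state(); print(e['eef_pos'],e['tool_rot'])
crop(t,362,215,392,245,20,'t22c.png'); crop(s,275,85,315,120,18,'s22c.png')
E
```

```text
clock: 31.95
eef_pos: [397.8, -319.9, 169.0]
tool_rot: [3.142, -0.0, 3.126]
force: [1.0, 0.1, -0.5]
width: 20.5
[ 397.82588101 -320.00047231  169.2409013 ] [-3.14144927e+00  1.48902168e-04  3.12561545e+00]
```

View pics/t22c.png

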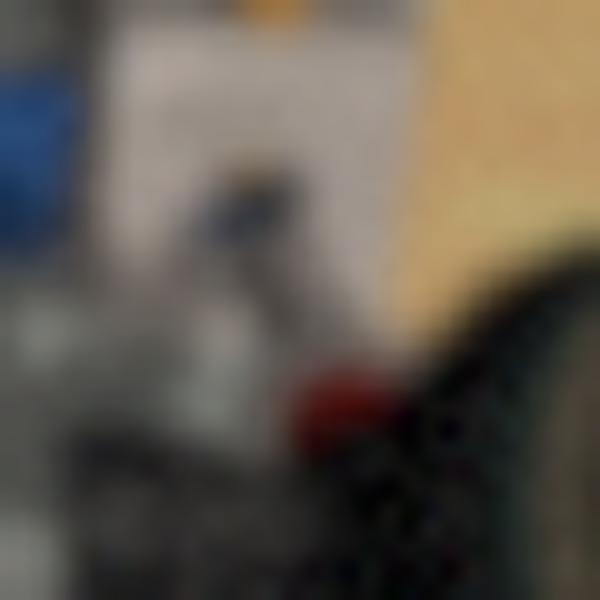

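View pics/s22c.png

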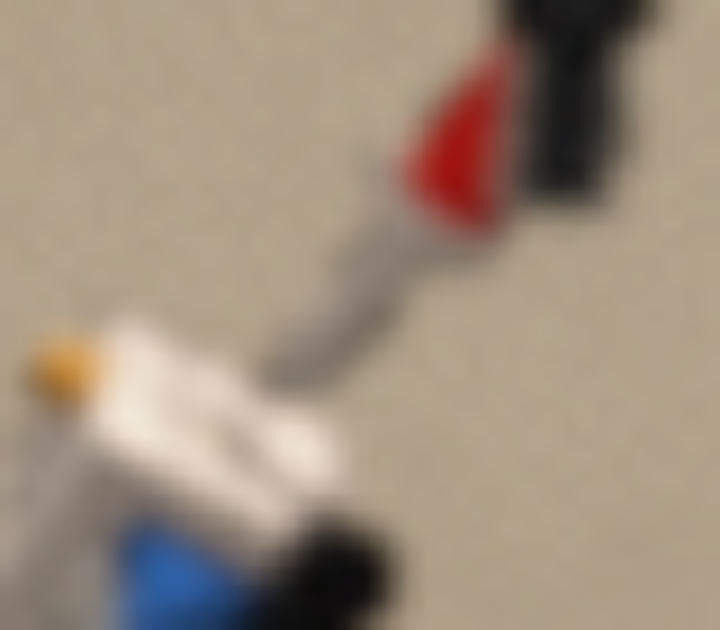

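```bash
python3 - <<'E'
from pinov import *
t,s=load('top22'),load('side22')
n=np.array([-.5,.008,.866])
H=np.array([447.35,-321.6,124.75])
for a in (0,5,10,15):
    p=H+n*a; print(a,((proj(t,p)-[362,215]+.5)*20).round(0),((proj(s,p)-[275,85]+.5)*18).round(0))
T,er=tri([t,s],[(362+246/20-.5,215+240/20-.5),(275+262/18-.5,85+378/18-.5)]);print(T,er,T-H,(T-H)@n)
E
```

```text
0 [[257. 199.]] [[262. 452.]]
5 [[265. 214.]] [[278. 431.]]
10 [[274. 230.]] [[293. 410.]]
15 [[282. 245.]] [[309. 389.]]
[ 444.28066684 -315.23330703  142.7740973 ] [array([ 0.09610906, -1.40769467]), array([1.28265627, 0.17976517])] [-3.06933316  6.36669297 18.0240973 ] 17.19446838727897
```

```bash
python3 - <<'E'
from pinov import *
t,s=load('top22'),load('side22'); b,c=load('top8'),load('side0')
def dif(a,b,box,k,f):
    x0,y0,x1,y1=box
    d=np.abs(a['frame'].astype(int)-b['frame']).sum(2)[y0:y1,x0:x1]
    d=(d*2.5).clip(0,255).astype(np.uint8); return cv2.resize(d,None,fx=k,fy=k,interpolation=cv2.INTER_CUBIC)
A=dif(t,b,(366,215,390,245),16,''); B=dif(s,c,(282,90,308,120),16,'')
for im,(x0,y0) in ((A,(366,215)),(B,(282,90))):
    pass
cv2.imwrite('pics/d22.png',np.hstack([A,B])); print(A.shape)
E
```

```text
(480, 384)
```

View pics/d22.png

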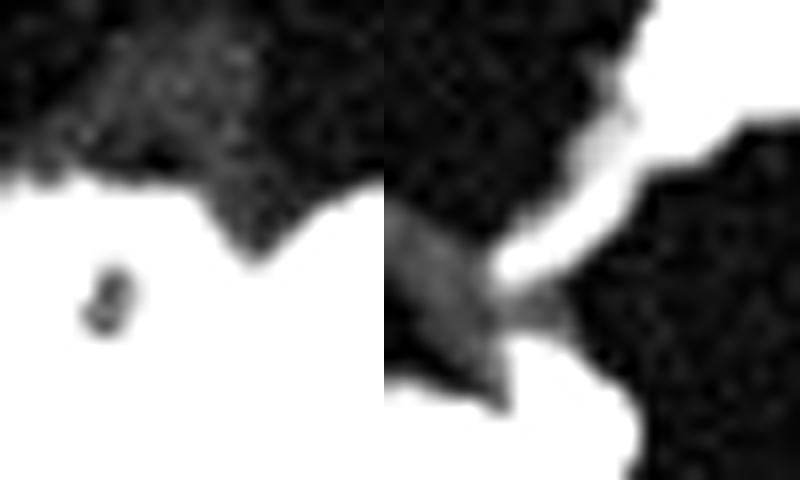

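```bash
python3 -m inch '{"travel":[[0.1,-0.2,0.1],[0.05,-0.2,0.3],[-0.1,-0.2,0.5],[-0.2,-0.2,0.7],[-0.35,-0.2,0.95],[-0.45,-0.2,1.15],[-0.6,-0.2,1.4],[-0.7,-0.2,1.6],[-0.7,-0.2,1.6],[-0.7,-0.2,1.6]],"twist":[0,0,0,0,0,0,0,0,0,0],"fingers":[1.5,1.5,1.5,1.5,1.5,1.5,1.5,1.5,1.5,1.5]}'
python3 - <<'E'
from pinov import *
t,s=snap('23'); e=ctrl.read_state(); print(e['eef_pos'],e['force'].round(1),e['torque'].round(2))
crop(t,362,215,392,245,20,'t23c.png'); crop(s,275,85,315,120,18,'s23c.png')
E
```

```text
clock: 32.88
eef_pos: [404.8, -321.9, 152.9]
tool_rot: [3.141, -0.0, 3.126]
force: [0.4, -0.7, -0.6]
width: 20.4
[ 404.80649793 -322.04247084  153.12602608] [ 0.4  0.3 -0.8] [0.01 0.02 0.  ]
```

View pics/t23c.png

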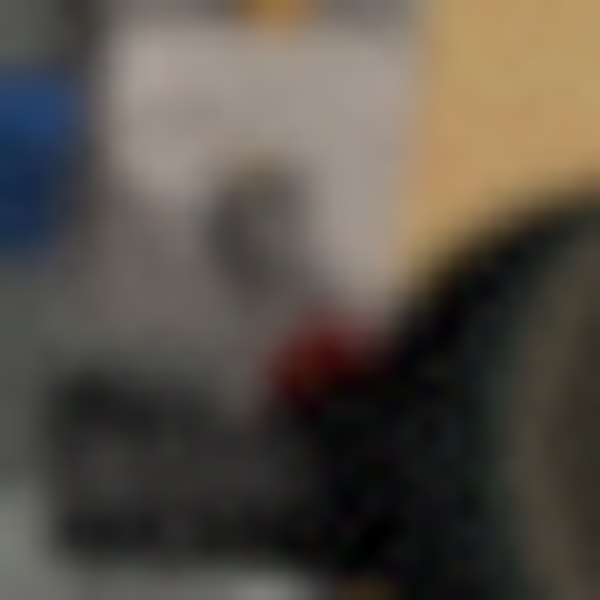

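View pics/s23c.png

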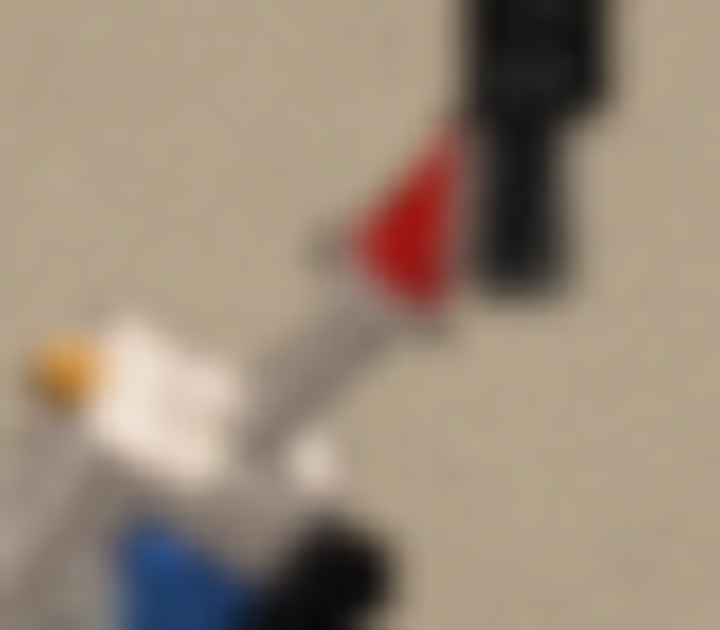

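```bash
python3 -m inch '{"travel":[[-0.1,0,0.15],[-0.2,0,0.3],[-0.3,0,0.45],[-0.4,0,0.6],[-0.5,0,0.8],[-0.6,0,1.0],[-0.6,0,1.04],[-0.6,0,1.04],[-0.6,0,1.04],[-0.6,0,1.04]],"twist":[0,0,0,0,0,0,0,0,0,0],"fingers":[1.5,1.5,1.5,1.5,1.5,1.5,1.5,1.5,1.5,1.5]}'
python3 - <<'E'
from pinov import *
t,s=snap('24'); e=ctrl.read_state(); print(e['eef_pos'],e['force'].round(1),e['torque'].round(2))
crop(t,362,215,392,245,20,'t24c.png'); crop(s,275,85,315,120,18,'s24c.png')
E
```

```text
clock: 33.82
eef_pos: [411.3, -321.6, 142.3]
tool_rot: [3.141, 0.0, 3.126]
force: [1.2, 2.2, -3.7]
width: 20.3
[ 411.27035538 -321.59508307  142.34468737] [ 1.3  2.2 -3.8] [ 0.66 -0.24  0.08]
```

View pics/t24c.png

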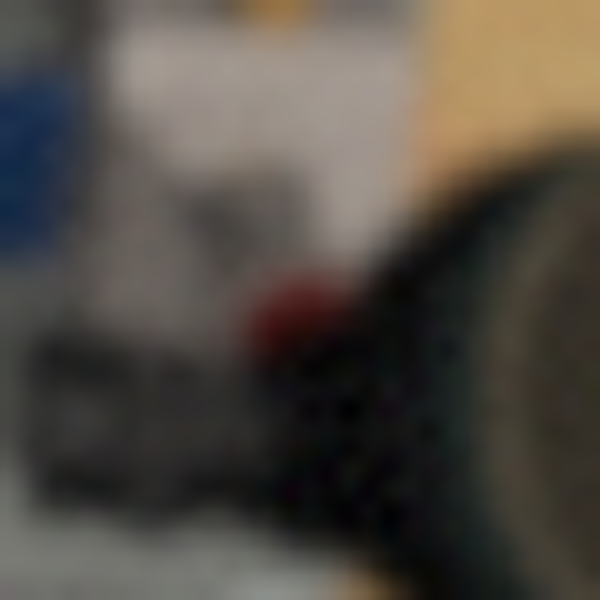

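View pics/s24c.png

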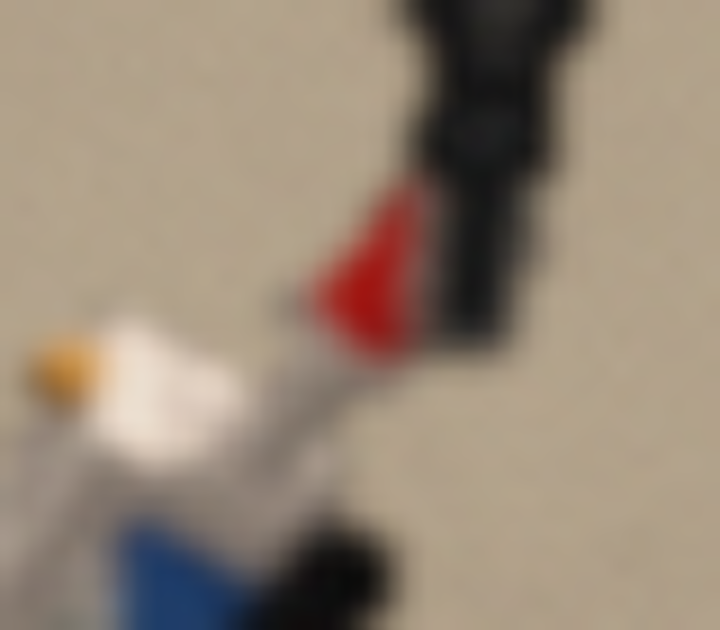

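```bash
python3 -m inch '{"travel":[[-0.1,0.1,0.15],[-0.2,0.1,0.3],[-0.3,0.1,0.5],[-0.4,0.1,0.7],[-0.5,0.1,0.87],[-0.6,0.1,1.04],[-0.6,0.1,1.04],[-0.6,0.1,1.04],[-0.6,0.1,1.04],[-0.6,0.1,1.04]],"twist":[0,0,0,0,0,0,0,0,0,0],"fingers":[1.5,1.5,1.5,1.5,1.5,1.5,1.5,1.5,1.5,1.5]}'
python3 - <<'E'
from pinov import *
s,=snap('25',('side',)); e=ctrl.read_state(); print(e['eef_pos'],e['force'].round(1),e['torque'].round(2))
crop(s,275,85,315,120,18,'s25c.png')
E
```

```text
clock: 34.75
eef_pos: [417.4, -321.4, 132.2]
tool_rot: [-3.141, 0.001, 3.126]
force: [1.3, 2.2, -1.7]
width: 20.3
[ 417.42826684 -321.46183195  132.2547725 ] [ 2.7  0.7 -1.6] [ 0.24 -0.31  0.06]
```

View pics/s25c.png

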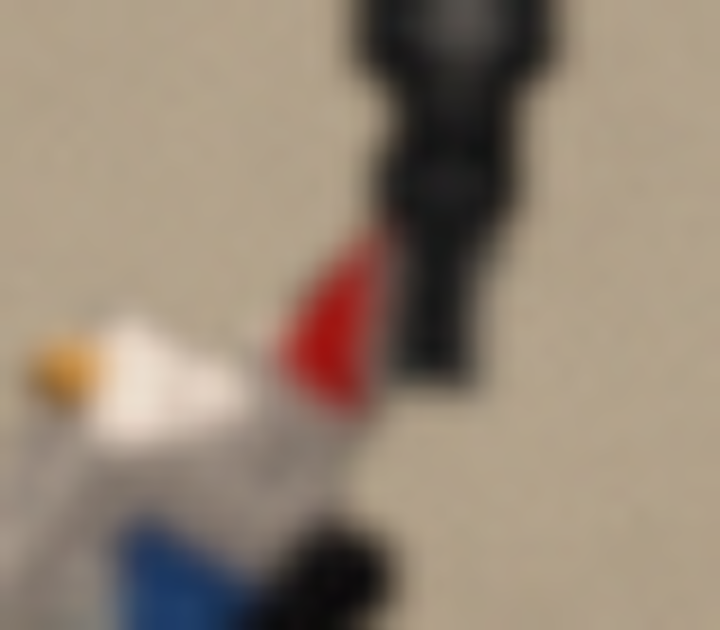

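```bash
python3 -m inch '{"travel":[[-0.08,0,0.14],[-0.16,0,0.28],[-0.24,0,0.42],[-0.32,0,0.56],[-0.4,0,0.7],[-0.48,0,0.84],[-0.5,0,0.9],[-0.5,0,0.9],[-0.5,0,0.9],[-0.5,0,0.9]],"twist":[0,0,0,0,0,0,0,0,0,0],"fingers":[1.5,1.5,1.5,1.5,1.5,1.5,1.5,1.5,1.5,1.5]}'
python3 - <<'E'
from pinov import *
s,=snap('26',('side',)); e=ctrl.read_state(); print(e['eef_pos'],e['force'].round(1),e['torque'].round(2))
crop(s,275,85,315,120,18,'s26c.png')
E
```

```text
clock: 35.63
eef_pos: [422.5, -321.4, 123.9]
tool_rot: [-3.141, 0.001, 3.126]
force: [0.4, 2.3, 4.6]
width: 20.6
[ 422.5120545  -321.43098839  123.92742084] [-0.3  0.9  5.5] [ 0.54 -0.15  0.01]
```

View pics/s26c.png

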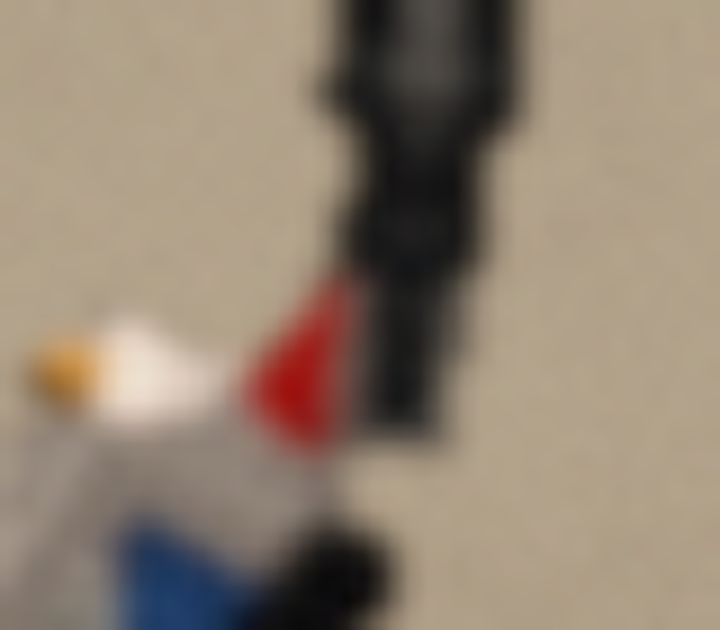

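```bash
python3 -m inch '{"travel":[[-0.04,0,0.06],[-0.08,0,0.12],[-0.12,0,0.18],[-0.16,0,0.24],[-0.2,0,0.3],[-0.2,0,0.35],[-0.2,0,0.35],[-0.2,0,0.35],[-0.2,0,0.35],[-0.2,0,0.35]],"twist":[0,0,0,0,0,0,0,0,0,0],"fingers":[1.5,1.5,1.5,1.5,1.5,1.5,1.5,1.5,1.5,1.5]}'
```

```text
clock: 36.52
eef_pos: [424.0, -321.5, 121.6]
tool_rot: [-3.141, 0.001, 3.126]
force: [-2.1, 3.6, 15.6]
width: 20.4
```

```bash
python3 -m inch '{"travel":[[-0.04,-0.05,0.06],[-0.08,-0.05,0.12],[-0.12,-0.05,0.18],[-0.15,-0.05,0.2],[-0.15,-0.05,0.2],[-0.15,-0.05,0.2],[-0.15,-0.05,0.2],[-0.15,-0.05,0.2],[-0.15,-0.05,0.2],[-0.15,-0.05,0.2]],"twist":[0,0,0,0,0,0,0,0,0,0],"fingers":[1.5,1.5,1.5,1.5,1.5,1.5,1.5,1.5,1.5,1.5]}'
python3 - <<'E'
from pinov import *
t,s=snap('27'); e=ctrl.read_state(); print(e['eef_pos'],e['force'].round(1),e['torque'].round(2))
crop(s,275,85,315,120,18,'s27c.png');crop(t,362,215,392,245,20,'t27c.png')
E
```

```text
clock: 37.35
eef_pos: [424.2, -321.6, 121.4]
tool_rot: [3.141, -0.0, 3.125]
force: [-9.6, 7.6, 35.9]
width: 20.2
[ 424.21762381 -321.55429642  121.42338752] [-9.2  7.6 36. ] [1.77 1.71 0.1 ]
```

View pics/s27c.png

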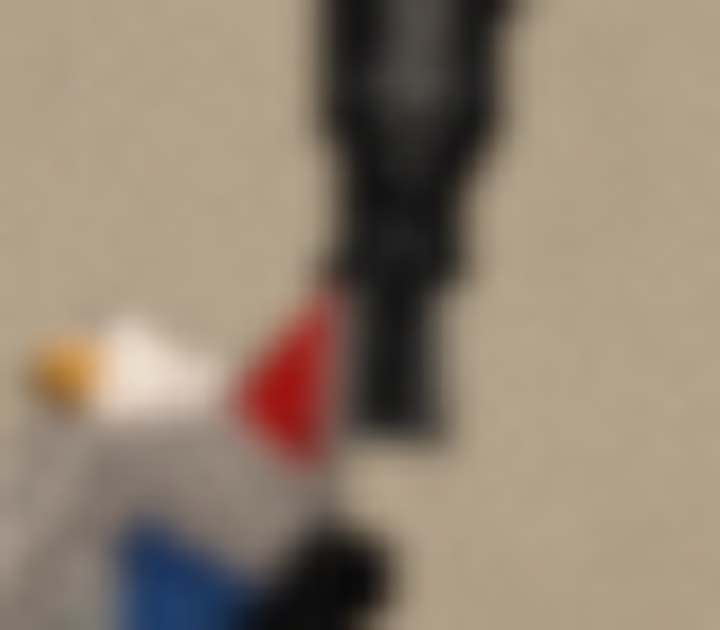

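```bash
python3 - <<'E'
from pinov import *
s=load('side27'); n=np.array([-.5,.008,.866])
H=np.array([447.35,-321.6,124.75]); 
# anchor to side-camera hole pixel via ray at its y
H=ony(s,(288.5,109.6),-322.0); print(H)
L=[overlay(s,(275,85,312,118),10,H-n*(45-a),30,'x.png') for a in (0,5)]
cv2.imwrite('pics/o3.png',np.hstack(L))
E
```

```text
[ 449.19366524 -322.          124.41828761]
```

View pics/o3.png

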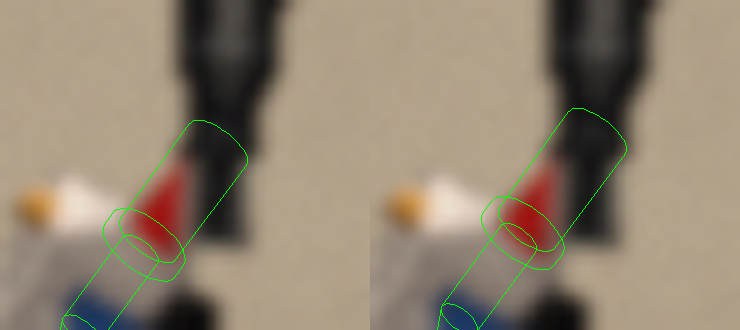

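```bash
python3 -m inch '{"travel":[[0.05,0,-0.06],[0.1,0,-0.12],[0.15,0,-0.18],[0.15,0,-0.2],[0.15,0,-0.2],[0.15,0,-0.2],[0.15,0,-0.2],[0.15,0,-0.2],[0.15,0,-0.2],[0.15,0,-0.2]],"twist":[0,0,0,0,0,0,0,0,0,0],"fingers":[1.5,1.5,1.5,1.5,1.5,2.5,4.5,4.5,4.5,4.5]}'
python3 - <<'E'
from pinov import *
s,=snap('28',('side',)); e=ctrl.read_state(); print(e['eef_pos'],e['force'].round(1),e['torque'].round(2))
crop(s,275,80,315,120,16,'s28c.png')
E
```

```text
clock: 38.28
eef_pos: [423.6, -322.0, 119.5]
tool_rot: [-3.142, -0.0, 3.126]
force: [0.1, -0.2, 0.7]
width: 45.1
[ 423.65211612 -321.94545676  119.53950771] [ 0.2 -0.  -1.4] [ 0.01 -0.03  0.06]
```

View pics/s28c.png

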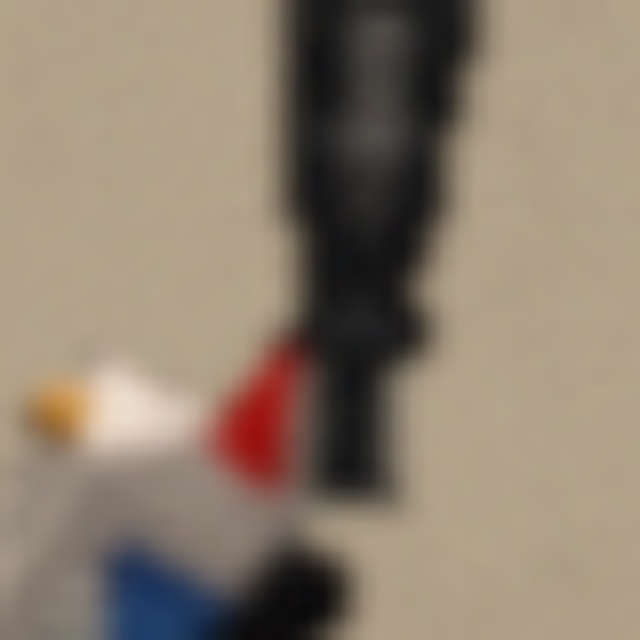

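Released, no force. Withdraw straight up, then clear towards the left, and look.

```bash
python3 -m inch '{"travel":[[0.2,0,-0.5],[0.4,0,-1.5],[0.5,0,-3],[0.5,0,-5],[0.5,0,-8],[0.5,0,-12],[0.5,3,-12],[0.5,7,-12],[0.5,11,-12],[0.5,15,-12]],"twist":[0,0,0,0,0,0,0,0,0,0],"fingers":[4.5,4.5,4.5,4.5,4.5,4.5,4.5,4.5,4.5,4.5]}'
python3 -m inch '{"travel":[[0,4,0],[0,8,0],[0,12,0],[0,16,0],[0,20,0],[0,23,0],[0,23,0],[0,23,0],[0,23,0],[0,23,0]],"twist":[0,0,0,0,0,0,0,0,0,0],"fingers":[4.5,4.5,4.5,4.5,4.5,4.5,4.5,4.5,4.5,4.5]}'
python3 - <<'E'
from pinov import *
t,s=snap('29'); e=ctrl.read_state(); print(e['eef_pos'],e['force'].round(1))
crop(t,310,195,400,260,8,'t29c.png'); crop(s,255,80,325,150,8,'s29c.png')
H=ony(s,(288.5,109.6),-322.0); n=np.array([-.5,.008,.866])
L=[overlay(s,(275,85,312,118),10,H-n*(45-a),30,'x.png') for a in (0,4)]
cv2.imwrite('pics/o4.png',np.hstack(L))
for nm,im in(('t',t),('s',s)): cv2.imwrite(f'pics/{nm}29.png',im['frame'][:,:,::-1])
E
```

```text
clock: 39.17
eef_pos: [420.8, -170.6, 240.9]
tool_rot: [-3.141, 0.002, 3.124]
force: [0.3, -0.2, 0.0]
width: 45.0
clock: 40.0
eef_pos: [424.8, 56.6, 240.1]
tool_rot: [-3.141, 0.0, 3.123]
force: [-0.9, -0.8, 0.4]
width: 45.1
[424.85676033  56.69727427 239.97616645] [ 0.6 -0.  -0.7]
```

View pics/t29c.png

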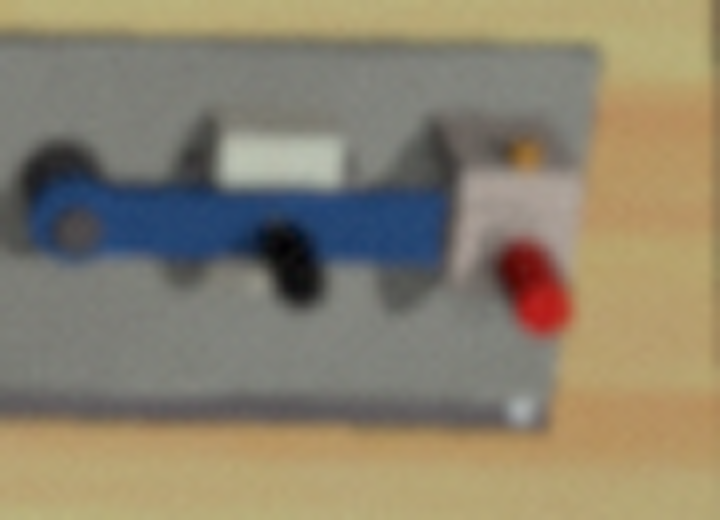

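View pics/s29c.png

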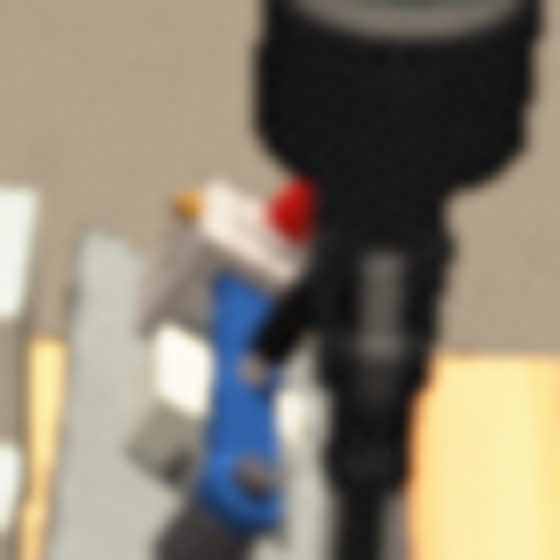

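View pics/o4.png

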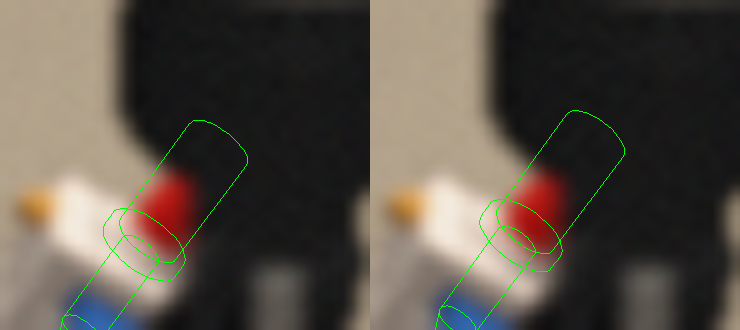

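View pics/s29.png

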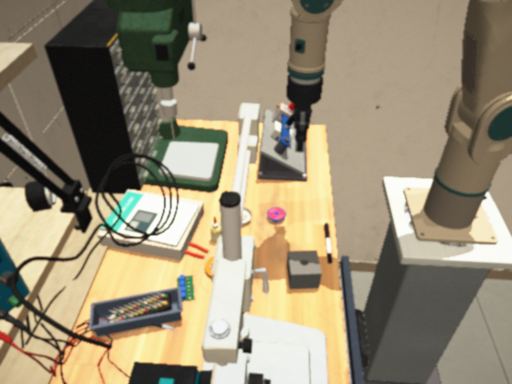

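```bash
python3 -m inch '{"travel":[[0.5,4,0],[1,8,0],[1.5,12,0],[2,16,0],[2.5,20,0],[2.5,22,0],[2.5,22,0],[2.5,22,0],[2.5,22,0],[2.5,22,0]],"twist":[0,0,0,0,0,0,0,0,0,0],"fingers":[4.5,4.5,4.5,4.5,4.5,4.5,4.5,4.5,4.5,4.5]}'
python3 - <<'E'
from pinov import *
t,s=snap('30')
H=ony(s,(288.5,109.6),-322.0); n=np.array([-.5,.008,.866])
L=[overlay(s,(275,85,312,118),10,H-n*(45-a),30,'x.png') for a in (0,4)]
cv2.imwrite('pics/o5.png',np.hstack(L)); crop(s,255,85,315,145,10,'s30c.png')
E
```

```text
clock: 40.93
eef_pos: [403.8, 276.5, 239.7]
tool_rot: [-3.14, -0.0, 3.122]
force: [0.5, 0.7, 0.1]
width: 44.9
```

View pics/o5.png

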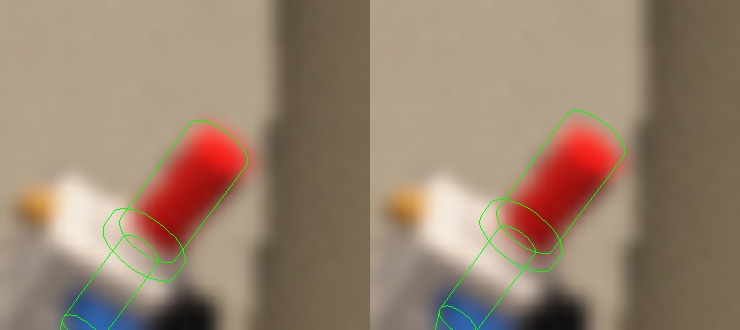

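View pics/s30c.png

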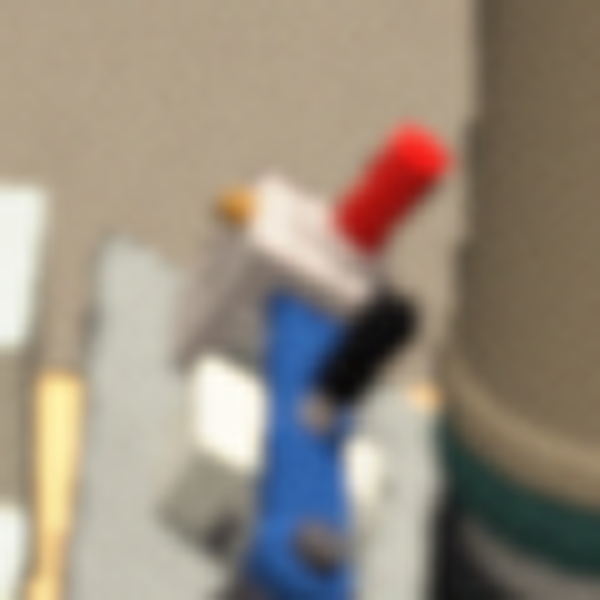

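```bash
python3 -m inch '{"travel":[[-0.5,-4,0],[-1,-8,0],[-1.5,-12,0],[-2,-16,0],[-2,-20,0],[-2,-24,0],[-2,-28,0],[-2,-32,0],[-2,-36,0],[-2,-40,0]],"twist":[0,0,0,0,0,0,0,0,0,0],"fingers":[3,1,0,0,0,0,0,0,0,0]}'
python3 w.py 432 -321.5 185 3.126
```

```text
clock: 41.87
eef_pos: [416.1, -124.3, 240.2]
tool_rot: [-3.142, 0.001, 3.124]
force: [0.5, 0.7, -0.5]
width: -0.1
t 41.87 pos [ 416.1 -124.3  240.2] rot [-3.142e+00  1.000e-03  3.124e+00] F [ 0.5  0.7 -0.5] w -0.1
travel [ -1.93 -19.69   5.52]
twist -0.11
```

```bash
python3 -m inch '{"travel":[[-0.3,-3,0],[-0.6,-7,0],[-0.9,-11,0],[-1.2,-14.5,0],[-1.6,-17.5,0.5],[-1.9,-19.5,2],[-1.9,-19.5,4],[-1.9,-19.5,5.5],[-1.9,-19.5,5.5],[-1.9,-19.5,5.5]],"twist":[0,0,0,0,0,0,0,0,0,0],"fingers":[0,0,0,0,0,0,0,0,0,0]}'
python3 - <<'E'
from pinov import *
s,=snap('31',('side',)); crop(s,265,75,325,125,11,'s31c.png')
E
python3 w.py 432 -321.5 160
```

```text
clock: 42.7
eef_pos: [431.9, -317.2, 184.5]
tool_rot: [3.141, -0.002, 3.124]
force: [0.7, -0.8, 0.5]
width: -0.2
t 42.75 pos [ 432.7 -317.4  185.3] rot [-3.141  0.     3.125] F [0.3 0.  0.2] w -0.3
travel [ 0.06 -0.41  2.53]
```

View pics/s31c.png

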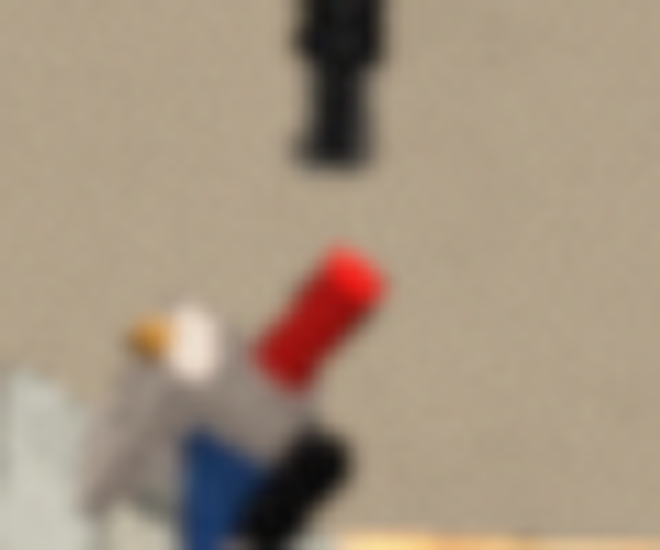

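```bash
python3 -m inch '{"travel":[[0,-0.1,0.5],[0,-0.2,1],[0,-0.3,1.4],[0,-0.3,1.8],[0,-0.3,2.1],[0,-0.3,2.3],[0,-0.3,2.3],[0,-0.3,2.3],[0,-0.3,2.3],[0,-0.3,2.3]],"twist":[0,0,0,0,0,0,0,0,0,0],"fingers":[0,0,0,0,0,0,0,0,0,0]}'
python3 -m inch '{"travel":[[-0.04,0,0.06],[-0.08,0,0.12],[-0.12,0,0.18],[-0.16,0,0.24],[-0.2,0,0.3],[-0.22,0,0.35],[-0.22,0,0.35],[-0.22,0,0.35],[-0.22,0,0.35],[-0.22,0,0.35]],"twist":[0,0,0,0,0,0,0,0,0,0],"fingers":[0,0,0,0,0,0,0,0,0,0]}'
```

```text
clock: 43.58
eef_pos: [433.0, -320.0, 162.0]
tool_rot: [-3.141, 0.0, 3.126]
force: [-0.7, 0.4, -0.7]
width: 0.1
clock: 44.42
eef_pos: [435.0, -320.0, 158.3]
tool_rot: [-3.142, -0.0, 3.126]
force: [0.2, 0.2, -0.0]
width: 0.0
```

```bash
python3 -m inch '{"travel":[[-0.02,0,0.05],[-0.05,0,0.1],[-0.08,0,0.15],[-0.1,0,0.2],[-0.12,0,0.25],[-0.14,0,0.28],[-0.14,0,0.28],[-0.14,0,0.28],[-0.14,0,0.28],[-0.14,0,0.28]],"twist":[0,0,0,0,0,0,0,0,0,0],"fingers":[0,0,0,0,0,0,0,0,0,0]}'
```

```text
clock: 45.25
eef_pos: [436.5, -320.1, 155.7]
tool_rot: [-3.141, 0.0, 3.126]
force: [-0.3, -0.2, 4.7]
width: 0.2
```

```bash
python3 -m inch '{"travel":[[-0.02,0,0.04],[-0.04,0,0.08],[-0.06,0,0.12],[-0.06,0,0.12],[-0.06,0,0.12],[-0.06,0,0.12],[-0.06,0,0.12],[-0.06,0,0.12],[-0.06,0,0.12],[-0.06,0,0.12]],"twist":[0,0,0,0,0,0,0,0,0,0],"fingers":[0,0,0,0,0,0,0,0,0,0]}'
```

```text
clock: 46.08
eef_pos: [437.1, -320.6, 155.3]
tool_rot: [-3.141, 0.001, 3.125]
force: [-2.8, 1.4, 11.0]
width: -0.4
```

```bash
python3 -m inch '{"travel":[[0.05,0,-0.3],[0.1,0,-1],[0.1,0,-3],[0.1,0,-5],[0.1,0,-8],[0.2,4,-8.5],[0.3,8,-8.5],[0.5,12,-8.5],[0.8,16,-8.5],[1,20,-8.5]],"twist":[0,0,0,0,0,0,0,0,0,0],"fingers":[0,0,0,0,0,0,0,0,0,0]}'
python3 -m inch '{"travel":[[0,4,0],[0,8,0],[0,12,0],[0.2,16,0],[0.5,20,0],[0.8,24,0],[1,28,0],[1.4,32,0],[1.6,35,0],[1.6,36,0]],"twist":[0,0,0,0,0,0,0,0,0,0],"fingers":[0,0,0,0,0,0,0,0,0,0]}'
python3 - <<'E'
from pinov import *
t,s=snap('32')
crop(t,310,195,400,260,8,'t32c.png')
a=s['frame'][75:145,255:325,::-1]; A=cv2.resize(a,None,fx=7,fy=7,interpolation=cv2.INTER_CUBIC)
cv2.imwrite('pics/s32c.png',A); cv2.imwrite('pics/t32.png',t['frame'][:,:,::-1])
E
```

```text
clock: 46.92
eef_pos: [429.6, -118.0, 239.4]
tool_rot: [3.141, 0.0, 3.125]
force: [1.1, 0.6, -0.4]
width: 0.1
clock: 47.75
eef_pos: [418.6, 246.5, 239.3]
tool_rot: [3.138, -0.0, 3.133]
force: [-0.5, 0.3, -0.3]
width: -0.4
```

View pics/t32c.png

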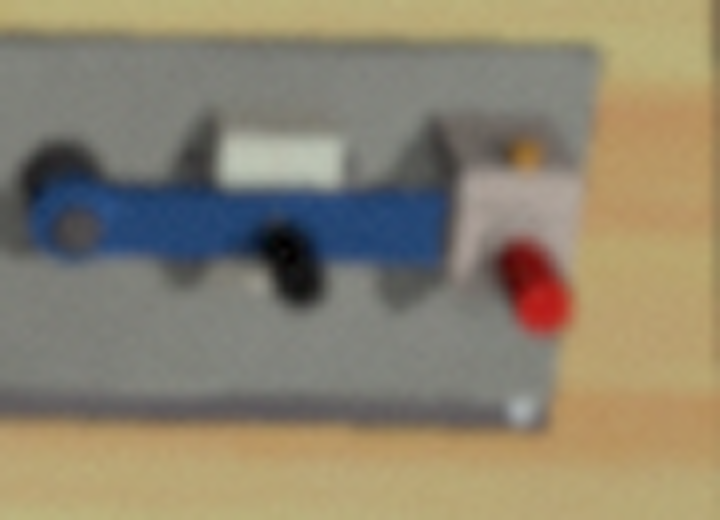

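View pics/s32c.png

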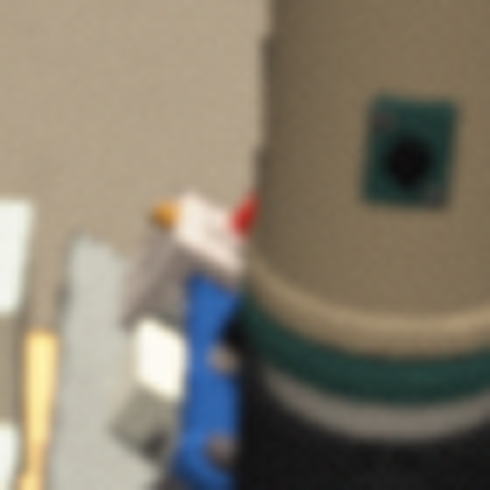

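View pics/t32.png

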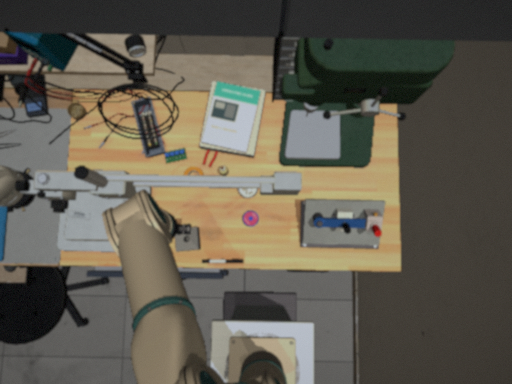

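```bash
python3 - <<'E'
from h import *
print(ctrl.finish_job())
E
```

```text
the job is handed in; nothing more can be done
None
```

The jig is closed: the strap is home in the fork, and the pin is through fork and strap with its flange down. I handed the job in at about 48 s of the 64 s allowed, with the gripper empty and clear. No verdict was reported.

**Strap:** I gripped its knob and swung it up the slope until it stopped. It did not move any further at about 20 N. An earlier attempt to push the knob with closed fingers did not move it.

**Pin:** The tool can only point straight down, so I tilted the pin in the grip by levering its tip in the stand's hole. A fit to the side picture then gave 22°, 36° and finally 33°, against the 30° wanted. It went into the fork with about 5 N or less until it met a hard stop at 36 N, where it no longer moved.

**Last checks:**
- After release, the pin in the side picture matched the drawn seated position. That picture is good to about 2 mm.
- Pressing the knob top with closed fingers up to 11 N moved it by no more than about 0.5 mm.
- The last top picture shows the strap lying straight into the fork. The solder reel has not moved. I did not measure the flux bottle or tape roll separately, but the tool went nowhere near them. The arm hid most of the pin in the last side picture.

**Did not agree with the text:**
- The fingertips stood about 37 mm higher relative to the reported tool position than `ctrl.nose_length` says. I found the real height by touching the pin's knob with closed fingers. That touch reached 62 N on the fingertips and pin, well under the 120 N wrist limit. I counted it as a fingertip contact, not as the arm or gripper body, which has the 40 N limit.
- My measured height at the strap's knob came out about 7 mm below the stated 165 mm.

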